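# Clip a shell board to the sorting easel

### The job

Take the tall shell plate out of the slotted rack and stand it on the easel's ledge, leaning back against the two uprights and centred between them, shells facing outward. Then take the large sprung clip from the tray's rim and push it straight onto the plate's upper edge and the top of one upright (either one), jaw pads fully over the edge, so that it pinches the two together, and leave it there; do not disturb the low plate, the small clip, the bottle or the jar.

Things in the scene. Friction and masses are not known exactly. Their poses are not given: they have to be found in the camera images.
- plate: tall white plate, 6 x 150 x 110 mm (x, y, z), 110 g; flat brown shells (3 mm thick, all over 35 mm below the top edge) on its +x face. Origin: middle of its lower edge; z runs up the plate, x is the shell face's normal: faces at x = -3 and +3 mm, upper edge at z = 110 mm. It starts upright in one of the rack's two slots, shells to the rack's +x
- low_plate: a like plate but only 65 mm high (origin and axes as for the tall one), in the rack's other slot, 45 mm away; leave it alone
- rack: grey rack fixed to the bench, 100 x 170 mm (x, y). Origin: centre of its underside, z up. Two slots along y at x = -22.5 and +22.5 mm, 8 mm wide, formed by combs at y = -70 and +70 mm; slot floor at z = 8 mm, comb tops at z = 33 mm
- easel: wooden easel fixed to the bench; base slab 12 mm thick, from x = -105 to 65 mm and y = -85 to 85 mm about its origin (on the underside, z up). It carries the leaning board frame, whose uprights are propped from behind (-x) by two thin steel struts, up to 64 mm high
- easel_board: leaning frame of the easel. Origin: on the ledge's upper face, at the uprights' front face, midway between them, 35 mm above the bench. z runs up the board, 30 deg from vertical (top overhangs to the easel's -x), x is the front face's outward normal, y runs along the ledge (150 mm long). Lip of the ledge: inner face at x = 14 mm, up to z = 8 mm
- tray: white tray fixed to the bench, 200 x 180 x 55 mm (x, y, z), walls 6 mm, origin: centre of its underside. An orange colander, 116 mm across and up to 61 mm above the bench, stands in it, centred at x = -30 mm. Two clips sit on its far (+x) wall, on the wall's middle at x = 97 mm, at y = +40 and -40 mm in either order
- clip: large black sprung clip like a clothes peg, 24 mm wide, 60 g, parked handles up, its hinge pin 20 mm above the tray's rim. Origin: on the pin; x along the pin, z to the handles, y across the jaws. It is the frame of the half on the +y side: the clip's middle plane is turned from it by half of the joint value, the other half by all of it
- clip_jaw (a joint): opening angle of the large clip in rad: 0 = jaws 6 mm apart (as parked on the 6 mm wall), about 0.18 = 12 mm apart (plate plus upright), 0.55 = fully squeezed; its spring closes it with 5 to 8 N at the jaws
- small_clip: a smaller clip of the same kind, 15 mm wide, 26 mm of handle above its pin, on the same rim; origin on its hinge pin, 12 mm above the rim; leave it alone
- bottle: white bottle, 56 mm across, 170 mm high, origin: centre of its underside; stands 13 to 15 cm to one side of the easel's middle; leave it alone
- jar: low glass jar with a steel lid, 56 mm across, 65 mm high, origin: centre of its underside; stands on the easel's other side; leave it alone
- plate_front (a point): the middle of the tall plate's shell face, 3 mm in front of its middle plane and 55 mm above its lower edge
- upright_a (a point): middle of the top end of the upright at y = +55 mm, at its front face, z = 110 mm up the board: level with the seated plate's upper edge. Each upright is 36 mm wide and 6 mm thick (x = -6 to 0 of the board's axes); the 74 mm gap between them is free for a finger above z = 7 mm
- upright_b (a point): the same point on the other upright, at y = -55 mm of the board's axes
- clip_handle (a point): point on the clip's middle plane (joint at 0), between the handles, 24 mm above the pin: where to squeeze. At rest the handles end 36 mm above the pin, 47 mm apart over their outsides; at full squeeze they are parallel, 40 mm high, 26 mm over their outsides, and the jaws about 24 mm apart. 10 N opens it fully; a grip of 30 N or more keeps it open
- clip_jaws (a point): point on the clip's middle plane (joint at 0), between the jaw tips, 34 mm below the pin. Rubber pads line the last 11 mm of the jaws; the throat is clear up to 2 mm below the pin, so an edge should stand 12 mm or more above this point
Not all that is in view belongs to the job. What is shaped like the clip but pink or purple is not meant.

How it is judged:
By the outcome, as a careful person would: the job done as asked, in the order asked, and still so for the second after the job is handed in, with the robot touching nothing.
It also fails if it takes over 62 s, if anything falls off the work surface, if the arm or the gripper's body presses on something with over 40 N, if the wrist force passes 120 N, or if a joint passes its speed limit or range.

### The arm

A 6-joint arm with a two-finger parallel gripper is mounted at the origin on the work surface. World frame = base frame: x ahead of the robot, y to its left, z up, the work surface at z = 0. Lengths are in m, angles in rad, forces in N, time in s.
With the tool pointing down it reaches from about 0.275 to 0.825 m from the base axis. Payload 4.9 kg.
Tool frame: the origin (TCP) lies midway between the tips of the shut fingers; the grasp point (between the pads) lies 19 mm behind it (robot.grip_depth is the distance from the TCP to the grasp point, in m); z points along the fingers, y is the line along which they close (so a half turn about z gives the same grasp; the last joint's range is limited). The gripper opens to 85 mm and grips with 20 to 120 N. Pads are 22 mm wide; open, the fingers measure 114 mm over their backs; the gripper's body (76 mm by 85 mm) begins 54 mm behind the grasp point. The pads swing forward as they close: fully open they stand 13 mm farther back than shut.
Start: joints at [1.184, 0.326, -0.193, 1.052, 0, 1.437], TCP at [0.138, 0.533, 0.231] pointing down, gripper open.
Joint ranges: [-2.65, 2.65], [-0.97, 1.79], [-1.3, 1.35], [-1.93, 2.1], [-1.47, 1.37], [-3.14, 3.14]. Speed limits (rad/s): [2.57, 2.57, 3.14, 3.14, 3.14, 3.14].

### API

Orientations are given as a unit quaternion [x, y, z, w].
In Python, from station import robot gives the robot as it stands.
- The arm moves only by the tool arm_command, never from a script. Its argument "increments" is a list of rows, each an object of numbers: "dx", "dy", "dz": the shift along the tool's x, y, z each as a share of 800 mm, from -1 to 1; "wx", "wy", "wz": the turn, a rotation vector about the tool's x, y, z each as a share of 180 degrees, from -1 to 1; "grip": the opening, from -1 (shut) to 1 (fully open). In form: [{"dx": .., "dy": .., "dz": .., "wx": .., "wy": .., "wz": .., "grip": ..}, ...]. A call has 1 to 8 rows; each row shifts and turns the commanded pose from where the row before left it, along the tool's axes as they then stand; what a row does not reach is not made up. A row lasts 1/12 s, in which the tool goes at most 41.7 mm and 7.16 degrees, less where a joint would pass 70% of its speed; a pose out of reach is approached as far as the arm can. A call with a number of a shift or a turn outside -1 to 1 is refused whole. A call with a gripper value outside its range is refused whole. The fingers move at their own pace and stop on an object; the grip force is fixed at half the most. Time passes only in rows, so rows that do not move let the fingers close. It gives the time, the measured TCP pose, the force, the opening and the grip force at its end, in the units of the state.
- robot.sense(): the state, without advancing time (a new reading comes with each control period).
- robot.camera(name): name is "side" or "top" or "wrist"; returns the picture (420x560x3 uint8, red, green, blue); there is no depth.
- robot.camera_params(name): a dict with "fx", "fy", "cx", "cy" (pixels), "dist" ([k1, k2, p1, p2, k3] as OpenCV has them; the pictures are not rectified), "R" (3x3) and "t" (3): a world point X has camera coordinates R X + t. Camera axes: x right, y down, z forward; pixel columns grow to the right and rows downward; lengths in m; the calibration is good to about 2 mm. A picture is of the moment at which its call begins: read the wrist's pose just before it. camera_params takes no time and is no camera call; for the wrist camera it gives the pose at the moment of the call.
- robot.job_done(): hands the job in; it is judged then, once.
The state is a dict: "time_s": time; "q": joint angles; "joint_velocities": joint speeds; "tau": joint torques, N m; "ee_pos": TCP position; "tool_rot": TCP orientation; "contact_force": force on the tool from outside, world axes, zero at the start; "ft_torque": the same for the moment, N m; "width": finger opening in m; "grasp_force": force on a finger pad.
Only numpy, scipy, OpenCV 4.12 (cv2) and the standard library are available. Lean on these libraries where they do the work, as an engineer would, in place of code of your own. Each camera call takes 0.05 s, during which the arm holds its last target. There are 200 camera calls.

## Working session

There is one attempt and no reset: what is moved stays moved. The work goes in short steps, Python scripts to look and compute and a tool call to move; the robot and the scene stay as the last step left them, time stands still between calls to the robot, and variables do not carry over. Pictures are saved under pics/ and viewed, at most 12 in all, crops included, and the job is handed in when it is done.

Besides the shell and the picture viewer there is one more tool, called after "Call:" by a JSON object that holds its "op" and its "data", one argument or row to a line. arm_command: Moves the arm, as the interface text tells. Its arguments: {"type":"object","properties":{"increments":{"type":"array","items":{"type":"object","properties":{"dx":{"type":"number"},"dy":{"type":"number"},"dz":{"type":"number"},"wx":{"type":"number"},"wy":{"type":"number"},"wz":{"type":"number"},"grip":{"type":"number"}}}}},"required":["increments"]}

```bash
mkdir -p pics; ls; python3 - <<'E'
from station import robot
import cv2,numpy as np
s=robot.sense();print(s['time_s'],s['ee_pos'],s['tool_rot'],s['width'])
for n in ['side','top']:
    p=robot.camera_params(n);im=robot.camera(n)
    np.save(f'pics/{n}0.npy',im);cv2.imwrite(f'pics/{n}0.png',im[...,::-1])
    R=np.array(p['R']);print(n,p['fx'],p['cx'],p['cy'],p['dist'],'C',-R.T@np.array(p['t']),R.round(3).tolist())
E
```

```text
pics
0.0 [0.13733555 0.53199252 0.23052346] [ 1.26070566e-01  9.92020922e-01 -8.06761582e-04 -2.27329871e-04] 0.0851688743271981
side 384.9065925837235 284.73609766446356 209.42766776941846 [0.00178617 0.         0.         0.         0.        ] C [ 0.03377118 -0.63974963  0.7252332 ] [[0.764, -0.646, 0.004], [-0.407, -0.487, -0.773], [0.501, 0.588, -0.635]]
top 469.44492404872705 285.8525884025262 219.78177867598632 [-0.12475426  0.          0.          0.          0.        ] C [ 0.34794863 -0.07226543  1.29291353] [[0.021, -1.0, -0.015], [-0.99, -0.019, -0.142], [0.142, 0.018, -0.99]]
```

View pics/top0.png

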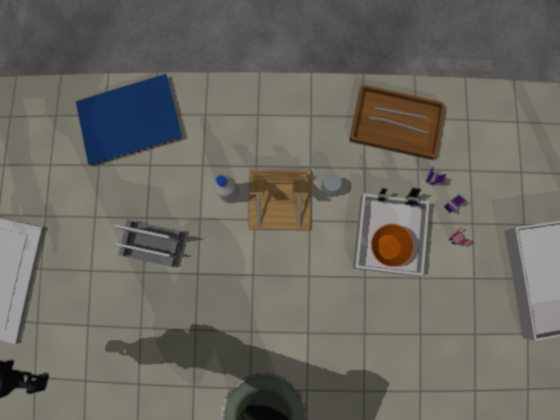

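View pics/side0.png

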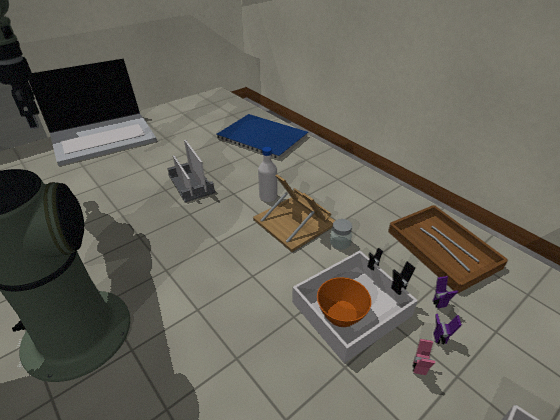

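The top view shows the rack at about (153,243), the easel at (280,200) with its struts on the robot side, and the tray at (393,235) with its clips at (383,195) and (413,196). The side view shows the tall plate on the far side of the rack at (193,165), and the large clip at (402,277).

```bash
cat > h.py <<'E'
import numpy as np,cv2
from station import robot
from scipy.spatial.transform import Rotation as Ro
def cam(n):
    p=robot.camera_params(n)
    return dict(K=np.array([[p['fx'],0,p['cx']],[0,p['fy'],p['cy']],[0,0,1.]]),d=np.array(p['dist'],float),R=np.array(p['R']),t=np.array(p['t']))
def ray(c,uv):
    u=cv2.undistortPoints(np.array(uv,float).reshape(-1,1,2),c['K'],c['d']).reshape(-1,2)
    return -c['R'].T@c['t'],np.c_[u,np.ones(len(u))]@c['R']
def onz(c,uv,z):
    C,d=ray(c,uv); return C+d*((z-C[2])/d[:,2])[:,None]
def proj(c,X):
    return cv2.projectPoints(np.array(X,float).reshape(-1,3),cv2.Rodrigues(c['R'])[0],c['t'],c['K'],c['d'])[0].reshape(-1,2)
def tri(c1,uv1,c2,uv2):
    C1,d1=ray(c1,uv1);C2,d2=ray(c2,uv2);out=[]
    for a,b in zip(d1,d2):
        s=np.linalg.lstsq(np.c_[a,-b],C2-C1,rcond=None)[0]; P,Q=C1+a*s[0],C2+b*s[1]; out.append(np.r_[(P+Q)/2,np.linalg.norm(P-Q)])
    return np.array(out)
E
python3 - <<'E'
from h import *
t=np.load('pics/top0.npy');s=np.load('pics/side0.npy')
def crop(im,x,y,w,h,f): return cv2.resize(im[y:y+h,x:x+w],None,fx=f,fy=f,interpolation=cv2.INTER_CUBIC)
a=np.hstack([crop(t,110,205,80,75,5),crop(t,240,160,80,75,5)])
b=np.hstack([crop(s,160,137,80,45,5),crop(s,350,242,80,45,5)])
cv2.imwrite('pics/c1.png',np.vstack([a,b])[...,::-1])
c=cam('top');
for n,uv,z in [('rack',(153,243),.02),('easel',(280,200),.012),('clip1',(383,195),.08),('clip2',(413,196),.08),('tray',(393,235),.05),('bottle',(228,190),.0),('jar',(331,185),.065)]: print(n,onz(c,uv,z).round(3))
E
```

```text
rack [[0.459 0.316 0.02 ]]
easel [[ 0.586 -0.032  0.012]]
clip1 [[ 0.592 -0.306  0.08 ]]
clip2 [[ 0.591 -0.386  0.08 ]]
tray [[ 0.49  -0.337  0.05 ]]
bottle [[0.615 0.116 0.   ]]
jar [[ 0.62  -0.169  0.065]]
```

View pics/c1.png

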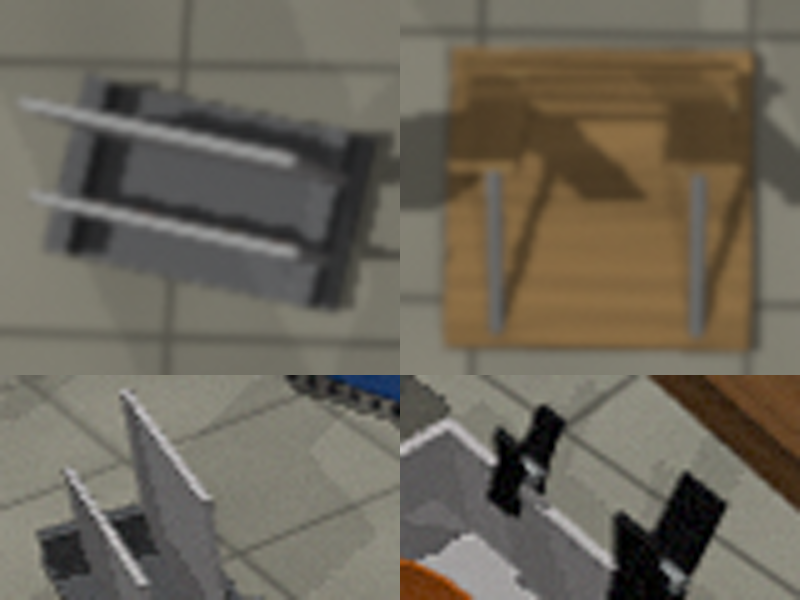

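The zoomed crop shows the tall plate's top edge running from (114,225.5) to (169,237) in the top view, with its bare face towards the robot. The easel slab's corners are at about (249,169), (310,169), (311,229) and (248.5,229). The lip is on the far side, so the front faces world +x.

```bash
python3 - <<'E'
from h import *
c=cam('top');s=cam('side')
f=lambda p,o:[(x/5-.4+o[0],y/5-.4+o[1]) for x,y in p]
pe=f([(22,103),(297,160)],(110,205)); ps=f([(125,17),(212,125)],(160,137))
X=onz(c,pe,.118);print('plate top',X.round(4),np.linalg.norm(X[1]-X[0]));Y=onz(s,ps,.118);print(Y.round(4),np.linalg.norm(Y[1]-Y[0]))
print(tri(c,pe,s,ps).round(4))
d=X[0]-X[1];print('yaw of y-axis deg',np.degrees(np.arctan2(-d[0],d[1])))
E4=onz(c,f([(47,48),(353,48),(357,347),(43,347)],(240,160)),.012);print('easel',E4.round(4),[np.linalg.norm(E4[i]-E4[i-1]).round(4) for i in range(4)])
w=cam('wrist');st=robot.sense();T=Ro.from_quat(st['tool_rot']).as_matrix()
C=-w['R'].T@w['t'];print('wristcam in tool',T.T@(C-st['ee_pos']),(w['R']@T).round(3).tolist(),w['K'][0,0],w['d'])
print(T.round(3).tolist())
# clips in top: dark mask
t=np.load('pics/top0.npy');m=(t[180:215,370:430].max(2)<45).astype('u1')
n,l,st,ce=cv2.connectedComponentsWithStats(m)
for i in range(1,n):
    if st[i,4]>10: print(st[i]+[370,180,0,0,0],ce[i]+[370,180],onz(c,ce[i]+[370,180],.09).round(3))
E
```

```text
plate top [[0.4937 0.3923 0.118 ]
 [0.4673 0.2452 0.118 ]] 0.14944289285554474
[[0.4932 0.3921 0.118 ]
 [0.4696 0.2461 0.118 ]] 0.1479135917285275
[[4.936e-01 3.924e-01 1.177e-01 3.000e-04]
 [4.679e-01 2.444e-01 1.194e-01 1.600e-03]]
yaw of y-axis deg -10.154239302505628
easel [[ 0.6729  0.0571  0.012 ]
 [ 0.6758 -0.1147  0.012 ]
 [ 0.5071 -0.1191  0.012 ]
 [ 0.5037  0.0537  0.012 ]] [np.float64(0.1692), np.float64(0.1718), np.float64(0.1688), np.float64(0.1728)]
wristcam in tool [ 0.07402341 -0.0009052  -0.14241659] [[-0.001, 1.0, -0.001], [-0.957, -0.001, -0.289], [-0.289, 0.0, 0.957]] 293.77632596268876 [0.01730638 0.         0.         0.         0.        ]
[[-0.968, 0.25, -0.001], [0.25, 0.968, -0.001], [0.0, -0.002, -1.0]]
[381 189   5   5  21] [383. 191.] [[ 0.601 -0.304  0.09 ]]
[409 189  11   8  67] [414.01492537 192.6119403 ] [[ 0.599 -0.386  0.09 ]]
[378 197   8   4  21] [381.52380952 198.76190476] [[ 0.58 -0.3   0.09]]
[406 200  13   5  42] [411.95238095 202.45238095] [[ 0.572 -0.38   0.09 ]]
```

Call:
{"op": "arm_command", "data": {
  "increments": [
    {"wz": 0.038,"dz": -0.009},
    {"wz": 0.038,"dz": -0.009},
    {"wz": 0.038,"dz": -0.009},
    {"wz": 0.038,"dz": -0.009},
    {"wz": 0.038,"dz": -0.009},
    {"wz": 0.038,"dz": -0.009},
    {"wz": 0.038,"dz": -0.009},
    {"wz": 0.038,"dz": -0.009}
  ]
}}

```text
$.increments[0]: bad value
```

Call:
{"op": "arm_command", "data": {
  "increments": [
    {"wz": 0.038},
    {"wz": 0.038},
    {"wz": 0.038},
    {"dx": -0.043,"dy": 0.026},
    {"dx": -0.043,"dy": 0.026},
    {"dx": -0.043,"dy": 0.026},
    {"dx": -0.043,"dy": 0.026},
    {"dx": -0.043,"dy": 0.026}
  ]
}}

```text
$.increments[0]: bad value
```

Call:
{"op": "arm_command", "data": {
  "increments": [
    {"dx": -0.043,"dy": 0.026},
    {"dx": -0.043,"dy": 0.026},
    {"dx": -0.043,"dy": 0.026},
    {"dx": -0.043,"dy": 0.026},
    {"dx": -0.043,"dy": 0.026},
    {"dx": -0.043,"dy": 0.026},
    {"dx": -0.043,"dy": 0.026},
    {"dx": -0.043,"dy": 0.026}
  ]
}}

```text
$.increments[0]: bad value
```

Call:
{"op": "arm_command", "data": {
  "increments": [
    {"dx": -0.043,"dy": 0.026},
    {"dx": -0.043,"dy": 0.026},
    {"dx": -0.043,"dy": 0.026},
    {"dx": -0.043,"dy": 0.026},
    {"dx": -0.043,"dy": 0.026},
    {"dx": -0.043,"dy": 0.026},
    {"dx": -0.043,"dy": 0.026},
    {}
  ]
}}

```text
$.increments[0]: bad value
```

```bash
python3 - <<'E'
from h import *
st=robot.sense();print(st['time_s'],st['ee_pos'],Ro.from_quat(st['tool_rot']).as_matrix().round(3).tolist(),st['q'])
w=cam('wrist');im=robot.camera('wrist');np.savez('pics/w1.npz',im=im,**w);cv2.imwrite('pics/w1.png',cv2.resize(im,(800,600),interpolation=cv2.INTER_CUBIC)[...,::-1])
E
```

```text
0.1 [0.13734973 0.53204687 0.2305864 ] [[-0.968, 0.25, -0.001], [0.25, 0.968, -0.001], [0.0, -0.002, -1.0]] [ 1.18379905e+00  3.26868600e-01 -1.93469055e-01  1.05199725e+00
  2.40105828e-05  1.43659184e+00]
```

View pics/w1.png

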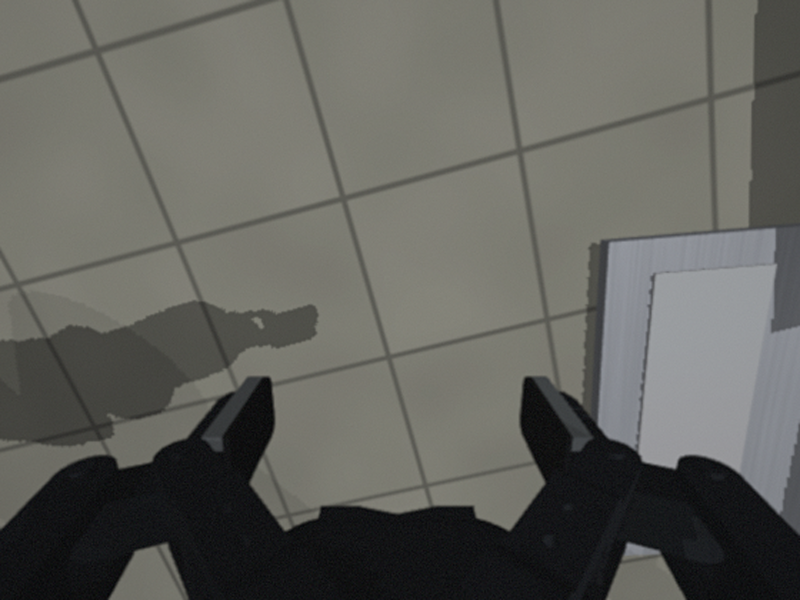

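The picture only shows the start pose: the fingers at the bottom and the laptop on the right. The rows were refused because every key seems to be required.

Call:
{"op": "arm_command", "data": {
  "increments": [
    {"dx": 0,"dy": 0,"dz": -0.009,"wx": 0,"wy": 0,"wz": 0.038,"grip": 1},
    {"dx": 0,"dy": 0,"dz": -0.009,"wx": 0,"wy": 0,"wz": 0.038,"grip": 1},
    {"dx": 0,"dy": 0,"dz": -0.009,"wx": 0,"wy": 0,"wz": 0.038,"grip": 1},
    {"dx": 0,"dy": 0,"dz": -0.009,"wx": 0,"wy": 0,"wz": 0.038,"grip": 1},
    {"dx": 0,"dy": 0,"dz": -0.009,"wx": 0,"wy": 0,"wz": 0.038,"grip": 1},
    {"dx": 0,"dy": 0,"dz": -0.009,"wx": 0,"wy": 0,"wz": 0.038,"grip": 1},
    {"dx": 0,"dy": 0,"dz": -0.009,"wx": 0,"wy": 0,"wz": 0.038,"grip": 1},
    {"dx": 0,"dy": 0,"dz": -0.009,"wx": 0,"wy": 0,"wz": 0.038,"grip": 1}
  ]
}}

```text
time_s: 0.82
ee_pos: [0.1375, 0.5323, 0.2889]
tool_rot: [0.57, 0.821, -0.0, 0.0]
contact_force: [0.6, -0.3, -0.9]
width: 0.0851
grasp_force: 0.0
```

Call:
{"op": "arm_command", "data": {
  "increments": [
    {"dx": 0,"dy": 0,"dz": 0,"wx": 0,"wy": 0,"wz": 0.038,"grip": 1},
    {"dx": 0,"dy": 0,"dz": 0,"wx": 0,"wy": 0,"wz": 0.038,"grip": 1},
    {"dx": 0,"dy": 0,"dz": 0,"wx": 0,"wy": 0,"wz": 0.038,"grip": 1},
    {"dx": -0.043,"dy": 0.026,"dz": 0,"wx": 0,"wy": 0,"wz": 0,"grip": 1},
    {"dx": -0.043,"dy": 0.026,"dz": 0,"wx": 0,"wy": 0,"wz": 0,"grip": 1},
    {"dx": -0.043,"dy": 0.026,"dz": 0,"wx": 0,"wy": 0,"wz": 0,"grip": 1},
    {"dx": -0.043,"dy": 0.026,"dz": 0,"wx": 0,"wy": 0,"wz": 0,"grip": 1},
    {"dx": -0.043,"dy": 0.026,"dz": 0,"wx": 0,"wy": 0,"wz": 0,"grip": 1}
  ]
}}

```text
time_s: 1.48
ee_pos: [0.2426, 0.3593, 0.2886]
tool_rot: [0.705, 0.709, -0.0, 0.0]
contact_force: [2.0, 0.6, 0.2]
width: 0.0856
grasp_force: 0.0
```

Call:
{"op": "arm_command", "data": {
  "increments": [
    {"dx": -0.043,"dy": 0.026,"dz": 0,"wx": 0,"wy": 0,"wz": 0,"grip": 1},
    {"dx": -0.043,"dy": 0.026,"dz": 0,"wx": 0,"wy": 0,"wz": 0,"grip": 1},
    {"dx": -0.043,"dy": 0.026,"dz": 0,"wx": 0,"wy": 0,"wz": 0,"grip": 1},
    {"dx": -0.043,"dy": 0.026,"dz": 0,"wx": 0,"wy": 0,"wz": 0,"grip": 1},
    {"dx": -0.043,"dy": 0.026,"dz": 0,"wx": 0,"wy": 0,"wz": 0,"grip": 1},
    {"dx": -0.043,"dy": 0.026,"dz": 0,"wx": 0,"wy": 0,"wz": 0,"grip": 1},
    {"dx": -0.043,"dy": 0.026,"dz": 0,"wx": 0,"wy": 0,"wz": 0,"grip": 1},
    {"dx": -0.043,"dy": 0.026,"dz": 0,"wx": 0,"wy": 0,"wz": 0,"grip": 1}
  ]
}}

```text
time_s: 2.15
ee_pos: [0.4105, 0.0847, 0.2889]
tool_rot: [0.706, 0.709, 0.0, 0.0]
contact_force: [0.2, 1.0, -0.1]
width: 0.0855
grasp_force: 0.0
```

Call:
{"op": "arm_command", "data": {
  "increments": [
    {"dx": -0.043,"dy": 0.026,"dz": 0,"wx": 0,"wy": 0,"wz": 0,"grip": 1},
    {"dx": -0.043,"dy": 0.026,"dz": 0,"wx": 0,"wy": 0,"wz": 0,"grip": 1},
    {"dx": -0.043,"dy": 0.026,"dz": 0,"wx": 0,"wy": 0,"wz": 0,"grip": 1},
    {"dx": -0.043,"dy": 0.026,"dz": 0,"wx": 0,"wy": 0,"wz": 0,"grip": 1},
    {"dx": -0.043,"dy": 0.026,"dz": 0,"wx": 0,"wy": 0,"wz": 0,"grip": 1},
    {"dx": -0.043,"dy": 0.026,"dz": 0,"wx": 0,"wy": 0,"wz": 0,"grip": 1},
    {"dx": 0,"dy": 0,"dz": 0,"wx": 0,"wy": 0,"wz": 0,"grip": 1},
    {"dx": 0,"dy": 0,"dz": 0,"wx": 0,"wy": 0,"wz": 0,"grip": 1}
  ]
}}

```text
time_s: 2.82
ee_pos: [0.5362, -0.1209, 0.2877]
tool_rot: [0.707, 0.708, -0.0, -0.001]
contact_force: [0.5, -0.2, 1.3]
width: 0.0854
grasp_force: 0.0
```

```bash
cat >> h.py <<'E'
def shot(name):
    st=robot.sense();T=Ro.from_quat(st['tool_rot']).as_matrix();print(st['time_s'],st['ee_pos'],T.round(3).tolist(),st['width'])
    w=cam('wrist');im=robot.camera('wrist');np.savez(f'pics/{name}.npz',im=im,**w);cv2.imwrite(f'pics/{name}.png',cv2.resize(im,(800,600),interpolation=cv2.INTER_CUBIC)[...,::-1])
    return im,w
E
python3 -c "
from h import *
shot('w2')"
```

```text
2.8167 [ 0.53616216 -0.1208828   0.28765498] [[-0.002, 1.0, -0.002], [1.0, 0.002, 0.001], [0.001, -0.002, -1.0]] 0.0853906576805706
```

View pics/w2.png

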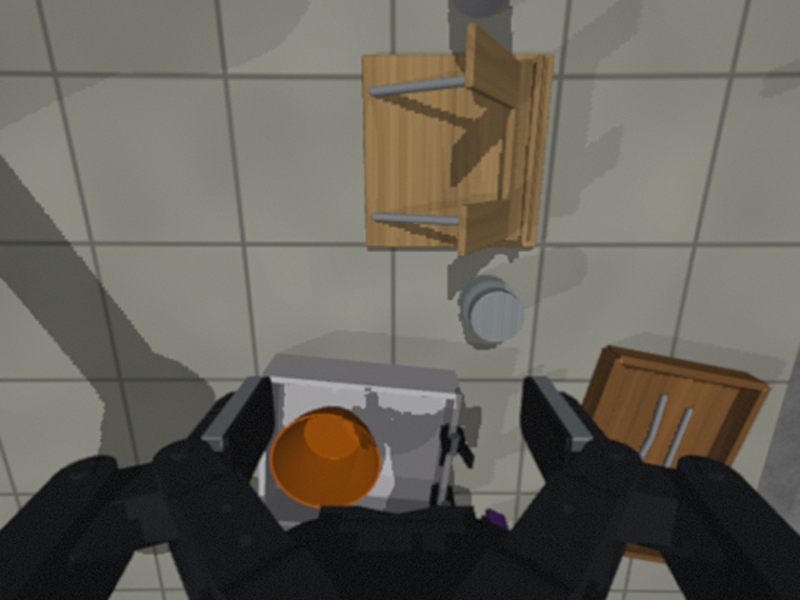

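The view shows the easel with its uprights' tops at about (466..473,25..90) and (457..463,205..253) in the enlarged picture. The lip is at x≈540, the jar is at (495,315), and the clips on the tray rim are near (455,440) and (440,495).

```bash
python3 - <<'E'
from h import *
im=np.load('pics/w2.npz')['im']
a=cv2.resize(im[10:75,305:395],None,fx=8,fy=8,interpolation=cv2.INTER_CUBIC)[:300]
a=cv2.resize(im[10:85,305:405],None,fx=4,fy=4,interpolation=cv2.INTER_CUBIC)
b=cv2.resize(im[125:200,305:405],None,fx=4,fy=4,interpolation=cv2.INTER_CUBIC)
c=np.clip(np.hstack([a,b]).astype(float)*1.5,0,255).astype('u1')
s=np.load('pics/side0.npy');s=cv2.resize(s[170:250,240:373],(798,300)[:1]+(300,),interpolation=cv2.INTER_CUBIC);s=cv2.resize(s,(800,300))
cv2.imwrite('pics/c2.png',np.vstack([c,np.clip(s*1.5,0,255).astype('u1')])[...,::-1])
E
```

```text
(no output)
```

View pics/c2.png

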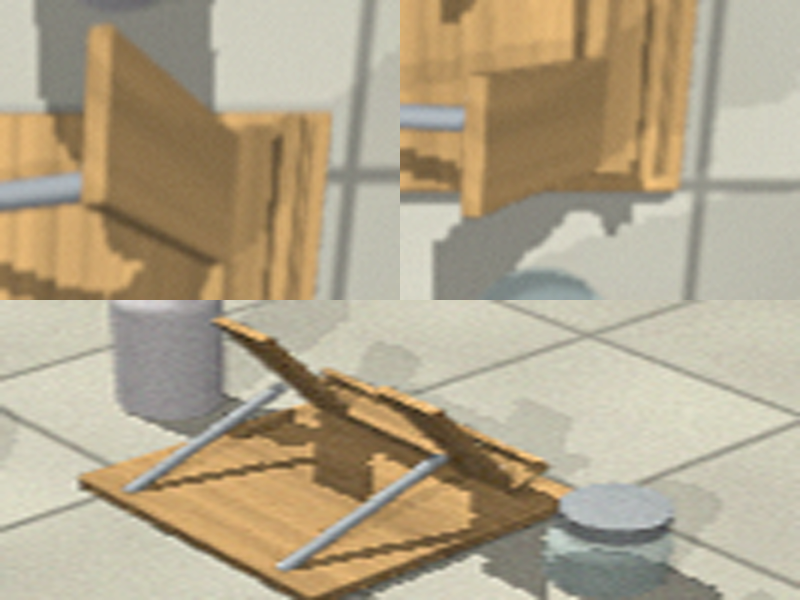

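The crop shows the uprights' front top edges: the +y one runs (113,25) to (105,207), and the −y one runs (487,75) to (481,215).

```bash
python3 - <<'E'
from h import *
w=dict(np.load('pics/w2.npz'))
z=.035+.11*np.cos(np.pi/6)
f=lambda p,o:[(x/4-.375+o[0],y/4-.375+o[1]) for x,y in p]
A=onz(w,f([(113,25),(105,207)],(305,10))+f([(87,75),(81,215)],(305,125)),z);print(A.round(4),'w',np.linalg.norm(A[0]-A[1]),np.linalg.norm(A[2]-A[3]),'outer',np.linalg.norm(A[0]-A[3]),'mid',A.mean(0))
d=A[0]-A[3];print('yaw',np.degrees(np.arctan2(-d[0],d[1])))
# slab corners (display px)
S=onz(w,np.array([(362,56),(553,55),(537,248),(367,249)])/1.4286-.15,.012);print(S.round(4),S.mean(0))
print('lip top outer? ',onz(w,f([(330,112)],(305,10))+f([(272,190)],(305,125)),.042).round(4))
E
```

```text
[[ 0.584   0.0427  0.1303]
 [ 0.5842  0.0068  0.1303]
 [ 0.5838 -0.0664  0.1303]
 [ 0.584  -0.1015  0.1303]] w 0.03589406591195623 0.03507358421091693 outer 0.14421310206126509 mid [ 0.58399809 -0.0296074   0.13026279]
yaw -0.0019624964482463374
[[ 0.5045  0.0536  0.012 ]
 [ 0.6719  0.054   0.012 ]
 [ 0.675  -0.1156  0.012 ]
 [ 0.5053 -0.1166  0.012 ]] [ 0.58918621 -0.03113067  0.012     ]
lip top outer?  [[ 0.6623  0.0474  0.042 ]
 [ 0.6608 -0.1089  0.042 ]]
```

Call:
{"op": "arm_command", "data": {
  "increments": [
    {"dx": 0.05,"dy": -0.006,"dz": 0,"wx": 0,"wy": 0,"wz": 0,"grip": 1},
    {"dx": 0.05,"dy": -0.006,"dz": 0,"wx": 0,"wy": 0,"wz": 0,"grip": 1},
    {"dx": 0.05,"dy": -0.006,"dz": 0,"wx": 0,"wy": 0,"wz": 0,"grip": 1},
    {"dx": 0.05,"dy": -0.006,"dz": 0,"wx": 0,"wy": 0,"wz": 0,"grip": 1},
    {"dx": 0.05,"dy": -0.006,"dz": 0,"wx": 0,"wy": 0,"wz": 0,"grip": 1},
    {"dx": 0.05,"dy": -0.006,"dz": 0,"wx": 0,"wy": 0,"wz": 0,"grip": 1},
    {"dx": 0.05,"dy": -0.006,"dz": 0,"wx": 0,"wy": 0,"wz": 0,"grip": 1},
    {"dx": 0.05,"dy": -0.006,"dz": 0,"wx": 0,"wy": 0,"wz": 0,"grip": 1}
  ]
}}

```text
time_s: 3.53
ee_pos: [0.4937, 0.2035, 0.2894]
tool_rot: [0.705, 0.71, 0.0, -0.0]
contact_force: [1.2, 0.4, 0.1]
width: 0.0854
grasp_force: 0.0
```

Call:
{"op": "arm_command", "data": {
  "increments": [
    {"dx": 0.05,"dy": -0.006,"dz": 0,"wx": 0,"wy": 0,"wz": 0,"grip": 1},
    {"dx": 0.05,"dy": -0.006,"dz": 0,"wx": 0,"wy": 0,"wz": 0,"grip": 1},
    {"dx": 0.05,"dy": -0.006,"dz": 0,"wx": 0,"wy": 0,"wz": 0,"grip": 1},
    {"dx": 0,"dy": 0,"dz": 0.035,"wx": 0,"wy": 0,"wz": 0.0285,"grip": 1},
    {"dx": 0,"dy": 0,"dz": 0.035,"wx": 0,"wy": 0,"wz": 0.0285,"grip": 1},
    {"dx": 0,"dy": 0,"dz": 0.035,"wx": 0,"wy": 0,"wz": 0,"grip": 1},
    {"dx": 0,"dy": 0,"dz": 0,"wx": 0,"wy": 0,"wz": 0,"grip": 1},
    {"dx": 0,"dy": 0,"dz": 0,"wx": 0,"wy": 0,"wz": 0,"grip": 1}
  ]
}}

```text
time_s: 4.2
ee_pos: [0.4786, 0.3207, 0.2043]
tool_rot: [0.765, 0.644, -0.002, -0.0]
contact_force: [-0.1, -0.1, 0.3]
width: 0.0855
grasp_force: 0.0
```

```bash
python3 -c "
from h import *
shot('w3')"
```

```text
4.2 [0.47856737 0.32067557 0.20430397] [[0.171, 0.985, -0.003], [0.985, -0.171, -0.002], [-0.002, -0.003, -1.0]] 0.085467317798617
```

View pics/w3.png

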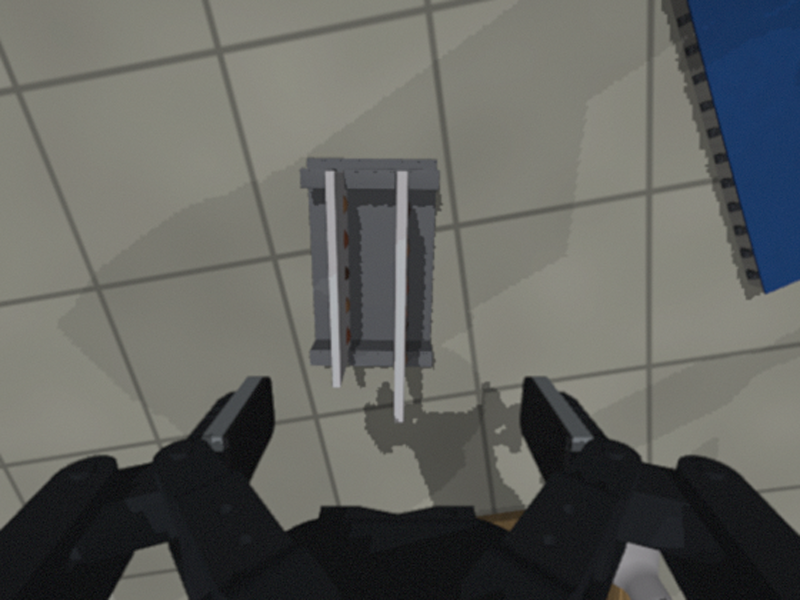

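The wrist view shows the low plate on the left and the tall one on the right, its top edge running from (402,172) to (399,421). The shells show on the right-hand faces, which is world +x.

```bash
cat >> h.py <<'E'
def totool(X):
    s=robot.sense();return (np.array(X)-s['ee_pos'])@Ro.from_quat(s['tool_rot']).as_matrix()
E
python3 - <<'E'
from h import *
w=dict(np.load('pics/w3.npz'));im=w['im']
g=im.astype(int).min(2)
P=[]
for r in range(125,288,6):
    row=g[r,265:300]; m=row>np.percentile(row,90)-25; c=np.flatnonzero(m)
    P.append((265+c.mean(),r))
print(np.array(P)[::4].round(1))
X=onz(w,[(402/1.4286-.15,171.5/1.4286),(399.5/1.4286-.15,421/1.4286)],.118);T=totool(X)
print(X.round(4),np.linalg.norm(X[0]-X[1]),(T*1000).round(1),(T.mean(0)*1000).round(1))
T=totool(onz(w,P,.118));print(np.polyfit(T[:,0],T[:,1],1),(T[::4]*1000).round(1))
E
```

```text
[[281.  125. ]
 [281.  149. ]
 [280.  173. ]
 [280.  197. ]
 [279.5 221. ]
 [279.5 245. ]
 [278.5 269. ]]
[[0.4935 0.3946 0.118 ]
 [0.467  0.2491 0.118 ]] 0.14783652146255086 [[ 74.7   0.5  88. ]
 [-73.1  -0.6  88. ]] [ 0.8 -0.  88. ]
[ 0.01389847 -0.00054284] [[ 71.2   0.4  88. ]
 [ 53.7   0.4  88. ]
 [ 35.4  -0.3  88. ]
 [ 16.1  -0.3  88. ]
 [ -4.2  -0.7  88. ]
 [-25.5  -0.6  88. ]
 [-47.8  -1.5  88. ]]
```

Call:
{"op": "arm_command", "data": {
  "increments": [
    {"dx": 0,"dy": 0,"dz": 0.0363,"wx": 0,"wy": 0,"wz": 0.003,"grip": 1},
    {"dx": 0,"dy": 0,"dz": 0.0363,"wx": 0,"wy": 0,"wz": 0,"grip": 1},
    {"dx": 0,"dy": 0,"dz": 0.0363,"wx": 0,"wy": 0,"wz": 0,"grip": 1},
    {"dx": 0,"dy": 0,"dz": 0.0363,"wx": 0,"wy": 0,"wz": 0,"grip": 1},
    {"dx": 0,"dy": 0,"dz": 0,"wx": 0,"wy": 0,"wz": 0,"grip": 1},
    {"dx": 0,"dy": 0,"dz": 0,"wx": 0,"wy": 0,"wz": 0,"grip": 0},
    {"dx": 0,"dy": 0,"dz": 0,"wx": 0,"wy": 0,"wz": 0,"grip": -1},
    {"dx": 0,"dy": 0,"dz": 0,"wx": 0,"wy": 0,"wz": 0,"grip": -1}
  ]
}}

```text
time_s: 4.92
ee_pos: [0.483, 0.3216, 0.0917]
tool_rot: [0.769, 0.639, 0.002, 0.001]
contact_force: [0.1, 0.4, -0.2]
width: 0.0515
grasp_force: 0.0
```

Call:
{"op": "arm_command", "data": {
  "increments": [
    {"dx": 0,"dy": 0,"dz": 0,"wx": 0,"wy": 0,"wz": 0,"grip": -1},
    {"dx": 0,"dy": 0,"dz": 0,"wx": 0,"wy": 0,"wz": 0,"grip": -1},
    {"dx": 0,"dy": 0,"dz": 0,"wx": 0,"wy": 0,"wz": 0,"grip": -1},
    {"dx": 0,"dy": 0,"dz": 0,"wx": 0,"wy": 0,"wz": 0,"grip": -1},
    {"dx": 0,"dy": 0,"dz": 0,"wx": 0,"wy": 0,"wz": 0,"grip": -1},
    {"dx": 0,"dy": 0,"dz": 0,"wx": 0,"wy": 0,"wz": 0,"grip": -1}
  ]
}}

```text
time_s: 5.42
ee_pos: [0.4813, 0.3209, 0.0896]
tool_rot: [0.769, 0.639, 0.001, 0.0]
contact_force: [-0.8, -0.3, 5.9]
width: 0.0048
grasp_force: 59.6
```

Call:
{"op": "arm_command", "data": {
  "increments": [
    {"dx": 0,"dy": 0,"dz": -0.01,"wx": 0,"wy": 0,"wz": 0,"grip": -1},
    {"dx": 0,"dy": 0,"dz": -0.03,"wx": 0,"wy": 0,"wz": 0,"grip": -1},
    {"dx": 0,"dy": 0,"dz": -0.045,"wx": 0,"wy": 0,"wz": 0,"grip": -1},
    {"dx": 0,"dy": 0,"dz": -0.045,"wx": 0,"wy": 0,"wz": 0,"grip": -1},
    {"dx": 0,"dy": 0,"dz": -0.045,"wx": 0,"wy": 0,"wz": 0,"grip": -1},
    {"dx": 0,"dy": 0,"dz": -0.045,"wx": 0,"wy": 0,"wz": 0,"grip": -1},
    {"dx": 0,"dy": 0,"dz": -0.04,"wx": 0,"wy": 0,"wz": -0.03,"grip": -1},
    {"dx": 0,"dy": 0,"dz": 0,"wx": 0,"wy": 0,"wz": -0.03,"grip": -1}
  ]
}}

```text
time_s: 6.08
ee_pos: [0.4835, 0.3218, 0.3044]
tool_rot: [0.704, 0.71, 0.005, 0.002]
contact_force: [1.6, 0.9, -0.6]
width: 0.0049
grasp_force: 59.0
```

Call:
{"op": "arm_command", "data": {
  "increments": [
    {"dx": -0.03,"dy": 0.008,"dz": 0,"wx": 0,"wy": 0,"wz": 0,"grip": -1},
    {"dx": -0.044,"dy": 0.011,"dz": 0,"wx": 0,"wy": 0,"wz": 0,"grip": -1},
    {"dx": -0.044,"dy": 0.011,"dz": 0,"wx": 0,"wy": 0,"wz": 0,"grip": -1},
    {"dx": -0.044,"dy": 0.011,"dz": 0,"wx": 0,"wy": 0,"wz": 0,"grip": -1},
    {"dx": -0.044,"dy": 0.011,"dz": 0,"wx": 0,"wy": 0,"wz": 0,"grip": -1},
    {"dx": -0.044,"dy": 0.011,"dz": 0,"wx": 0,"wy": 0,"wz": 0,"grip": -1},
    {"dx": -0.044,"dy": 0.011,"dz": 0,"wx": 0,"wy": 0,"wz": 0,"grip": -1},
    {"dx": -0.044,"dy": 0.011,"dz": 0,"wx": 0,"wy": 0,"wz": 0,"grip": -1}
  ]
}}

```text
time_s: 6.75
ee_pos: [0.55, 0.0488, 0.2969]
tool_rot: [0.705, 0.709, -0.0, -0.0]
contact_force: [1.0, -0.3, -0.6]
width: 0.0048
grasp_force: 58.8
```

Call:
{"op": "arm_command", "data": {
  "increments": [
    {"dx": -0.044,"dy": 0.011,"dz": 0,"wx": 0,"wy": 0,"wz": 0,"grip": -1},
    {"dx": -0.044,"dy": 0.011,"dz": 0,"wx": 0,"wy": 0,"wz": 0,"grip": -1},
    {"dx": -0.012,"dy": 0.003,"dz": 0,"wx": -0.0333,"wy": 0,"wz": 0,"grip": -1},
    {"dx": 0,"dy": 0,"dz": 0,"wx": -0.0333,"wy": 0,"wz": 0,"grip": -1},
    {"dx": 0,"dy": 0,"dz": 0,"wx": -0.0333,"wy": 0,"wz": 0,"grip": -1},
    {"dx": 0,"dy": 0,"dz": 0,"wx": -0.0333,"wy": 0,"wz": 0,"grip": -1},
    {"dx": 0,"dy": 0,"dz": 0,"wx": -0.0333,"wy": 0,"wz": 0,"grip": -1},
    {"dx": 0,"dy": 0,"dz": 0,"wx": 0,"wy": 0,"wz": 0,"grip": -1}
  ]
}}

```text
time_s: 7.42
ee_pos: [0.5621, -0.0277, 0.2896]
tool_rot: [0.683, 0.685, 0.181, 0.179]
contact_force: [-1.6, 1.9, -4.1]
width: 0.0052
grasp_force: 59.2
```

```bash
cat >> h.py <<'E'
YAW=np.radians(.5);BO=np.array([.639,-.030,.035])
RB=Ro.from_euler('z',YAW).as_matrix()@Ro.from_euler('y',-30,degrees=True).as_matrix()  # board axes
RT=RB@np.array([[0,1,0],[1,0,0],[0,0,-1.]])  # tool goal: x=+yb,y=+xb,z=-zb
def togoal(pb):
    s=robot.sense();T=Ro.from_quat(s['tool_rot']).as_matrix();g=BO+RB@np.array(pb)
    print(s['time_s'],'pb now mm',(RB.T@(s['ee_pos']-BO)*1000).round(1),'goal',g.round(4),'shares',(T.T@(g-s['ee_pos'])/.8).round(4),'rot',(Ro.from_matrix(T.T@RT).as_rotvec()/np.pi).round(4),'F',s['contact_force'],'w',s['width'])
E
python3 -c "
from h import *
togoal([.006,0,.0816+.06])"
```

```text
7.4167 pb now mm [ 60.7   3.  258.9] goal [ 0.5734 -0.0306  0.1606] shares [-0.004  -0.067   0.1473] rot [-0.003   0.0001 -0.0017] F [-1.59534325  1.90195089 -4.07293781] w 0.00517084668983485
```

Call:
{"op": "arm_command", "data": {
  "increments": [
    {"dx": -0.004,"dy": -0.0335,"dz": 0,"wx": -0.003,"wy": 0,"wz": -0.0017,"grip": -1},
    {"dx": 0,"dy": -0.0335,"dz": 0,"wx": 0,"wy": 0,"wz": 0,"grip": -1},
    {"dx": 0,"dy": 0,"dz": 0.035,"wx": 0,"wy": 0,"wz": 0,"grip": -1},
    {"dx": 0,"dy": 0,"dz": 0.035,"wx": 0,"wy": 0,"wz": 0,"grip": -1},
    {"dx": 0,"dy": 0,"dz": 0.035,"wx": 0,"wy": 0,"wz": 0,"grip": -1},
    {"dx": 0,"dy": 0,"dz": 0.03,"wx": 0,"wy": 0,"wz": 0,"grip": -1},
    {"dx": 0,"dy": 0,"dz": 0,"wx": 0,"wy": 0,"wz": 0,"grip": -1},
    {"dx": 0,"dy": 0,"dz": 0,"wx": 0,"wy": 0,"wz": 0,"grip": -1}
  ]
}}

```text
time_s: 8.08
ee_pos: [0.5796, -0.0326, 0.1756]
tool_rot: [0.679, 0.686, 0.185, 0.184]
contact_force: [0.3, -0.3, -0.8]
width: 0.0049
grasp_force: 59.3
```

```bash
python3 - <<'E'
from h import *
togoal([.006,0,.0926]);shot('w4')
im=robot.camera('side');np.save('pics/s4.npy',im);a=cv2.resize(im[120:240,230:390],(800,600),interpolation=cv2.INTER_CUBIC);cv2.imwrite('pics/s4.png',np.clip(a*1.4,0,255).astype('u1')[...,::-1])
E
```

```text
8.0833 pb now mm [ 18.9  -2.1 151.5] goal [ 0.5979 -0.0304  0.1182] shares [ 0.0028 -0.0164  0.0735] rot [0.0013 0.0003 0.0006] F [ 0.26632272 -0.32856487 -0.81160162] w 0.004878355752386086
8.0833 [ 0.57963024 -0.03264246  0.17560712] [[-0.01, 0.864, 0.503], [1.0, 0.009, 0.003], [-0.002, 0.503, -0.864]] 0.004878355752386086
```

View pics/w4.png

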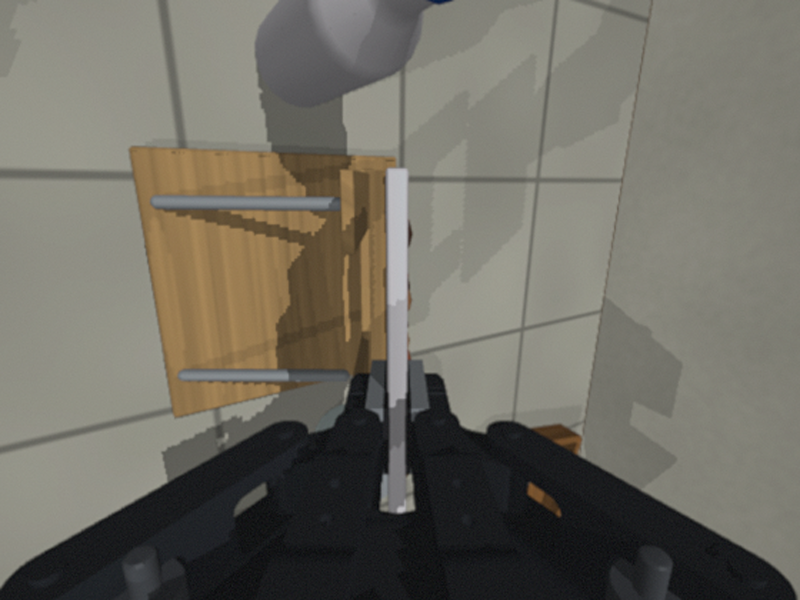

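The plate is held edge-on at x≈397 (rows 168..512), with the shells on the right, over the easel. The uprights' end faces are at x≈340..357. Some of the last move was clipped, so I continue in smaller rows.

Call:
{"op": "arm_command", "data": {
  "increments": [
    {"dx": 0.003,"dy": -0.008,"dz": 0,"wx": 0.001,"wy": 0,"wz": 0,"grip": -1},
    {"dx": 0,"dy": -0.008,"dz": 0,"wx": 0,"wy": 0,"wz": 0,"grip": -1},
    {"dx": 0,"dy": 0,"dz": 0.015,"wx": 0,"wy": 0,"wz": 0,"grip": -1},
    {"dx": 0,"dy": 0,"dz": 0.02,"wx": 0,"wy": 0,"wz": 0,"grip": -1},
    {"dx": 0,"dy": 0,"dz": 0.02,"wx": 0,"wy": 0,"wz": 0,"grip": -1},
    {"dx": 0,"dy": 0,"dz": 0.01,"wx": 0,"wy": 0,"wz": 0,"grip": -1},
    {"dx": 0,"dy": 0,"dz": 0,"wx": 0,"wy": 0,"wz": 0,"grip": -1},
    {"dx": 0,"dy": 0,"dz": 0,"wx": 0,"wy": 0,"wz": 0,"grip": -1}
  ]
}}

```text
time_s: 8.85
ee_pos: [0.5938, -0.0302, 0.1253]
tool_rot: [0.679, 0.686, 0.185, 0.185]
contact_force: [0.1, -0.1, -1.2]
width: 0.0051
grasp_force: 59.3
```

```bash
python3 - <<'E'
from h import *
togoal([.006,0,.0816])
im=robot.camera('side');np.save('pics/s5.npy',im);a=cv2.resize(im[120:240,230:390],(800,600),interpolation=cv2.INTER_CUBIC);cv2.imwrite('pics/s5.png',np.clip(a*1.4,0,255).astype('u1')[...,::-1])
E
```

```text
8.85 pb now mm [  6.    0.2 100.8] goal [ 0.6034 -0.0303  0.1087] shares [-0.0003 -0.0001  0.024 ] rot [0.0015 0.0006 0.0006] F [ 0.12637604 -0.07315724 -1.15153252] w 0.005087393389204335
```

View pics/s5.png

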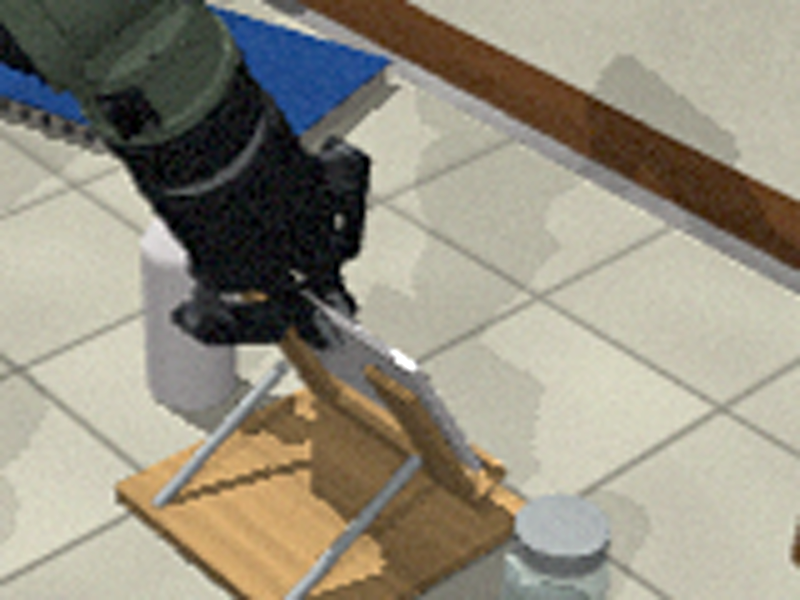

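The plate hangs just in front of the uprights and parallel to them, with its lower edge above the ledge. I lower it in small steps.

Call:
{"op": "arm_command", "data": {
  "increments": [
    {"dx": 0,"dy": 0,"dz": 0.01,"wx": 0.001,"wy": 0,"wz": 0,"grip": -1},
    {"dx": 0,"dy": 0,"dz": 0.008,"wx": 0,"wy": 0,"wz": 0,"grip": -1},
    {"dx": 0,"dy": 0,"dz": 0.002,"wx": 0,"wy": 0,"wz": 0,"grip": -1},
    {"dx": 0,"dy": 0,"dz": 0,"wx": 0,"wy": 0,"wz": 0,"grip": -1},
    {"dx": 0,"dy": 0,"dz": 0,"wx": 0,"wy": 0,"wz": 0,"grip": -1}
  ]
}}

```text
time_s: 9.32
ee_pos: [0.6023, -0.0302, 0.1112]
tool_rot: [0.679, 0.686, 0.184, 0.184]
contact_force: [-0.7, -0.3, -2.0]
width: 0.0051
grasp_force: 59.3
```

Call:
{"op": "arm_command", "data": {
  "increments": [
    {"dx": 0,"dy": 0,"dz": 0.001,"wx": 0,"wy": 0,"wz": 0,"grip": -1},
    {"dx": 0,"dy": 0,"dz": 0.001,"wx": 0,"wy": 0,"wz": 0,"grip": -1},
    {"dx": 0,"dy": 0,"dz": 0,"wx": 0,"wy": 0,"wz": 0,"grip": -1}
  ]
}}

```text
time_s: 9.57
ee_pos: [0.6033, -0.0303, 0.1101]
tool_rot: [0.679, 0.686, 0.184, 0.184]
contact_force: [0.5, 0.6, -1.9]
width: 0.0049
grasp_force: 59.3
```

```bash
python3 - <<'E'
from h import *
togoal([.003,0,.0816])
E
```

```text
9.5667 pb now mm [ 6.7  0.1 82.9] goal [ 0.6008 -0.0303  0.1072] shares [-0.0001 -0.0046  0.0016] rot [0.0009 0.0006 0.0006] F [ 0.49979067  0.59902585 -1.94798709] w 0.0049463231347991535
```

Now I press back gently towards the uprights and feel for contact.

Call:
{"op": "arm_command", "data": {
  "increments": [
    {"dx": 0,"dy": -0.002,"dz": 0,"wx": 0.001,"wy": 0,"wz": 0,"grip": -1},
    {"dx": 0,"dy": -0.002,"dz": 0,"wx": 0,"wy": 0,"wz": 0,"grip": -1},
    {"dx": 0,"dy": 0,"dz": 0,"wx": 0,"wy": 0,"wz": 0,"grip": -1},
    {"dx": 0,"dy": 0,"dz": 0,"wx": 0,"wy": 0,"wz": 0,"grip": -1}
  ]
}}

```text
time_s: 9.9
ee_pos: [0.6007, -0.0303, 0.1087]
tool_rot: [0.68, 0.686, 0.183, 0.183]
contact_force: [0.3, -0.3, -0.3]
width: 0.0048
grasp_force: 59.3
```

Call:
{"op": "arm_command", "data": {
  "increments": [
    {"dx": 0,"dy": 0,"dz": 0.0015,"wx": 0,"wy": 0,"wz": 0,"grip": -1},
    {"dx": 0,"dy": 0,"dz": 0,"wx": 0,"wy": 0,"wz": 0,"grip": -1},
    {"dx": 0,"dy": 0,"dz": 0,"wx": 0,"wy": 0,"wz": 0,"grip": -1}
  ]
}}

```text
time_s: 10.15
ee_pos: [0.6014, -0.0303, 0.1076]
tool_rot: [0.68, 0.686, 0.183, 0.183]
contact_force: [1.0, 0.3, -1.3]
width: 0.0049
grasp_force: 59.3
```

```bash
python3 - <<'E'
from h import *
togoal([.003,0,.0816])
E
```

```text
10.15 pb now mm [ 3.7  0.1 81.7] goal [ 0.6008 -0.0303  0.1072] shares [-0.0001 -0.0009  0.0001] rot [-0.      0.0006  0.0006] F [ 1.03612055  0.27332187 -1.27536563] w 0.004858425105028416
```

Call:
{"op": "arm_command", "data": {
  "increments": [
    {"dx": 0,"dy": -0.001,"dz": 0.001,"wx": 0,"wy": 0,"wz": 0,"grip": -1},
    {"dx": 0,"dy": 0,"dz": 0,"wx": 0,"wy": 0,"wz": 0,"grip": -1},
    {"dx": 0,"dy": 0,"dz": 0,"wx": 0,"wy": 0,"wz": 0,"grip": -1}
  ]
}}

```text
time_s: 10.4
ee_pos: [0.6015, -0.0302, 0.1075]
tool_rot: [0.679, 0.686, 0.184, 0.184]
contact_force: [-3.8, 0.7, 6.2]
width: 0.005
grasp_force: 60.7
```

Call:
{"op": "arm_command", "data": {
  "increments": [
    {"dx": 0,"dy": -0.001,"dz": 0.001,"wx": 0,"wy": 0,"wz": 0,"grip": -1},
    {"dx": 0,"dy": 0,"dz": 0,"wx": 0,"wy": 0,"wz": 0,"grip": -1},
    {"dx": 0,"dy": 0,"dz": 0,"wx": 0,"wy": 0,"wz": 0,"grip": -1}
  ]
}}

```text
time_s: 10.65
ee_pos: [0.6015, -0.0302, 0.1074]
tool_rot: [0.679, 0.686, 0.184, 0.184]
contact_force: [-9.2, 1.6, 16.6]
width: 0.0051
grasp_force: 62.5
```

```bash
python3 - <<'E'
from h import *
togoal([.003,0,.0816])
s=cam('side');t=cam('top')
im=robot.camera('side');np.save('pics/s6.npy',im);tp=robot.camera('top');np.save('pics/t6.npy',tp)
a=cv2.resize(im[145:225,260:367],(800,600),interpolation=cv2.INTER_CUBIC);cv2.imwrite('pics/s6.png',np.clip(a*1.4,0,255).astype('u1')[...,::-1])
for n,pb in [('plate lower -y end',[.0,-.075,0]),('plate upper -y back',[0,-.075,.11])]: print(n,proj(s,BO+RB@np.array(pb)))
E
```

```text
10.65 pb now mm [ 3.7  0.1 81.5] goal [ 0.6008 -0.0303  0.1072] shares [-0.0002 -0.0009 -0.0001] rot [0.001  0.0006 0.0008] F [-9.2259443   1.64225214 16.59590325] w 0.005099484418935306
plate lower -y end [[326.42321814 218.92407113]]
plate upper -y back [[313.81407921 199.52441243]]
```

Call:
{"op": "arm_command", "data": {
  "increments": [
    {"dx": 0,"dy": 0,"dz": -0.0016,"wx": 0,"wy": 0,"wz": 0,"grip": -1},
    {"dx": 0,"dy": -0.001,"dz": 0,"wx": 0,"wy": 0,"wz": 0,"grip": -1},
    {"dx": 0,"dy": 0,"dz": 0,"wx": 0,"wy": 0,"wz": 0,"grip": -1},
    {"dx": 0,"dy": 0,"dz": 0,"wx": 0,"wy": 0,"wz": 0,"grip": -1}
  ]
}}

```text
time_s: 11.08
ee_pos: [0.601, -0.0304, 0.1074]
tool_rot: [0.679, 0.686, 0.184, 0.184]
contact_force: [2.5, 1.0, 6.9]
width: 0.0052
grasp_force: 60.1
```

```bash
python3 - <<'E'
from h import *
togoal([.003,0,.0816]);print(RB.T@robot.sense()['contact_force'])
E
```

```text
11.0833 pb now mm [ 3.2 -0.1 81.7] goal [ 0.6008 -0.0303  0.1072] shares [ 0.0001 -0.0003  0.0001] rot [0.001  0.0006 0.0006] F [2.54401858 0.99675529 6.89866424] w 0.005235038027925613
[5.65996583 0.97451687 4.69810851]
```

Call:
{"op": "arm_command", "data": {
  "increments": [
    {"dx": 0,"dy": -0.001,"dz": 0,"wx": 0,"wy": 0,"wz": 0,"grip": -1},
    {"dx": 0,"dy": 0,"dz": 0,"wx": 0,"wy": 0,"wz": 0,"grip": -1},
    {"dx": 0,"dy": 0,"dz": 0,"wx": 0,"wy": 0,"wz": 0,"grip": -1}
  ]
}}

```text
time_s: 11.33
ee_pos: [0.601, -0.0304, 0.1074]
tool_rot: [0.679, 0.686, 0.185, 0.184]
contact_force: [4.8, 0.6, 5.4]
width: 0.0047
grasp_force: 60.1
```

```bash
python3 - <<'E'
from h import *
togoal([.003,0,.0816]);print(RB.T@robot.sense()['contact_force'])
E
```

```text
11.3333 pb now mm [ 3.2 -0.1 81.7] goal [ 0.6008 -0.0303  0.1072] shares [ 0.0001 -0.0003  0.0001] rot [0.0014 0.0005 0.0007] F [4.77032769 0.63820653 5.38987807] w 0.004669630604263054
[6.83082987 0.59655379 2.27991364]
```

Call:
{"op": "arm_command", "data": {
  "increments": [
    {"dx": 0,"dy": 0,"dz": 0,"wx": 0,"wy": 0,"wz": 0,"grip": -0.6},
    {"dx": 0,"dy": 0,"dz": 0,"wx": 0,"wy": 0,"wz": 0,"grip": -0.2},
    {"dx": 0,"dy": 0,"dz": 0,"wx": 0,"wy": 0,"wz": 0,"grip": 0},
    {"dx": 0,"dy": 0,"dz": 0,"wx": 0,"wy": 0,"wz": 0,"grip": 0},
    {"dx": 0,"dy": 0,"dz": 0,"wx": 0,"wy": 0,"wz": 0,"grip": 0},
    {"dx": 0,"dy": 0,"dz": -0.01,"wx": 0,"wy": 0,"wz": 0,"grip": 0},
    {"dx": 0,"dy": 0,"dz": -0.03,"wx": 0,"wy": 0,"wz": 0,"grip": 0},
    {"dx": 0,"dy": 0,"dz": -0.03,"wx": 0,"wy": 0,"wz": 0,"grip": 0}
  ]
}}

```text
time_s: 12.0
ee_pos: [0.569, -0.0302, 0.1535]
tool_rot: [0.68, 0.687, 0.182, 0.182]
contact_force: [0.2, -0.2, 0.7]
width: 0.0426
grasp_force: 0.0
```

Call:
{"op": "arm_command", "data": {
  "increments": [
    {"dx": 0,"dy": 0,"dz": -0.04,"wx": 0,"wy": 0,"wz": 0,"grip": 1},
    {"dx": 0,"dy": 0,"dz": -0.04,"wx": 0,"wy": 0,"wz": 0,"grip": 1},
    {"dx": 0,"dy": 0,"dz": -0.03,"wx": 0,"wy": 0,"wz": 0,"grip": 1},
    {"dx": 0,"dy": 0,"dz": 0,"wx": 0,"wy": 0,"wz": 0,"grip": 1}
  ]
}}

```text
time_s: 12.33
ee_pos: [0.5268, -0.0309, 0.2353]
tool_rot: [0.679, 0.686, 0.184, 0.186]
contact_force: [1.0, -0.2, 0.6]
width: 0.0851
grasp_force: 0.0
```

```bash
python3 - <<'E'
from h import *
togoal([.003,0,.26])
w=cam('wrist');im=robot.camera('wrist');np.savez('pics/w5.npz',im=im,**w)
E5=[BO+RB@np.array([.003,y,.11]) for y in (-.075,.075)]
for n,c in [('top',cam('top')),('side',cam('side')),('wrist',w)]:
    print(n,'pred top edge',proj(c,E5).round(1).tolist())
g=im.astype(int);m=((g.min(2)>95)&(g.max(2)-g.min(2)<25)).astype('u1')
# bright narrow band: compare rows
p=proj(w,E5)
for f in np.linspace(.02,.98,7):
    u,v=p[0]*(1-f)+p[1]*f; v=int(round(v));u=int(round(u))
    if 0<=v<420: print(v,u,g[v,max(u-12,0):u+13].min(1).tolist())
print('col through',[ (v,g[v,int(p[1,0])].tolist()) for v in range(int(p[1,1])-6,int(p[1,1])+7,2)])
E
```

```text
12.3333 pb now mm [  3.    0.  229.6] goal [ 0.5116 -0.0311  0.2617] shares [-0.0002  0.0002 -0.038 ] rot [0.0019 0.0012 0.0009] F [ 0.97263363 -0.18711557  0.6316755 ] w 0.08513940633067832
top pred top edge [[307.8, 191.5], [248.4, 191.0]]
side pred top edge [[314.6, 198.6], [276.4, 173.1]]
wrist pred top edge [[277.4, 277.7], [277.6, 120.5]]
275 277 [77, 77, 82, 75, 74, 76, 75, 70, 95, 147, 171, 174, 176, 175, 154, 111, 94, 92, 92, 89, 88, 91, 87, 95, 113]
249 277 [124, 123, 103, 75, 71, 73, 75, 71, 91, 141, 167, 174, 175, 175, 170, 136, 121, 122, 122, 122, 125, 120, 102, 88, 96]
224 277 [48, 53, 54, 50, 38, 35, 29, 27, 68, 133, 170, 176, 175, 177, 169, 116, 70, 62, 48, 42, 48, 63, 69, 74, 80]
199 278 [49, 51, 51, 49, 52, 52, 50, 64, 116, 163, 176, 176, 177, 176, 145, 89, 50, 40, 37, 40, 59, 71, 67, 72, 91]
174 278 [49, 51, 48, 48, 51, 52, 49, 57, 110, 163, 177, 176, 177, 177, 166, 107, 62, 59, 44, 41, 58, 64, 70, 70, 75]
149 278 [44, 47, 69, 76, 76, 79, 80, 72, 99, 154, 162, 155, 155, 158, 149, 97, 53, 43, 43, 42, 48, 65, 68, 66, 70]
124 278 [64, 58, 70, 76, 76, 78, 76, 68, 92, 146, 157, 155, 157, 157, 153, 116, 75, 60, 62, 50, 45, 59, 68, 69, 71]
col through [(114, [125, 101, 69]), (116, [126, 101, 65]), (118, [133, 108, 69]), (120, [134, 123, 115]), (122, [178, 179, 183]), (124, [158, 155, 159]), (126, [155, 154, 157])]
```

The plate's top edge is where predicted, centred to within 1 px at both ends. I move on to the large clip.

Call:
{"op": "arm_command", "data": {
  "increments": [
    {"dx": -0.03,"dy": 0,"dz": -0.01,"wx": 0,"wy": 0,"wz": 0,"grip": 1},
    {"dx": -0.045,"dy": 0,"dz": 0,"wx": 0.0333,"wy": 0,"wz": 0,"grip": 1},
    {"dx": -0.045,"dy": 0,"dz": 0,"wx": 0.0333,"wy": 0,"wz": 0,"grip": 1},
    {"dx": -0.045,"dy": 0,"dz": 0,"wx": 0.0333,"wy": 0,"wz": 0,"grip": 1},
    {"dx": -0.045,"dy": 0,"dz": 0,"wx": 0.0333,"wy": 0,"wz": 0,"grip": 1},
    {"dx": -0.045,"dy": 0,"dz": 0,"wx": 0.0333,"wy": 0,"wz": 0,"grip": 1},
    {"dx": -0.045,"dy": 0.02,"dz": 0,"wx": 0,"wy": 0,"wz": 0.01,"grip": 1},
    {"dx": -0.045,"dy": 0.02,"dz": 0,"wx": 0,"wy": 0,"wz": 0.01,"grip": 1}
  ]
}}

```text
time_s: 13.05
ee_pos: [0.557, -0.3084, 0.2353]
tool_rot: [0.726, 0.688, -0.001, -0.001]
contact_force: [0.7, -0.2, 0.4]
width: 0.0852
grasp_force: 0.0
```

Call:
{"op": "arm_command", "data": {
  "increments": [
    {"dx": -0.045,"dy": 0.02,"dz": 0,"wx": 0,"wy": 0,"wz": 0,"grip": 1},
    {"dx": -0.045,"dy": 0.013,"dz": 0,"wx": 0,"wy": 0,"wz": 0,"grip": 1},
    {"dx": 0,"dy": 0,"dz": 0,"wx": 0,"wy": 0,"wz": 0,"grip": 1},
    {"dx": 0,"dy": 0,"dz": 0,"wx": 0,"wy": 0,"wz": 0,"grip": 1}
  ]
}}

```text
time_s: 13.38
ee_pos: [0.578, -0.3819, 0.2346]
tool_rot: [0.727, 0.687, -0.001, -0.001]
contact_force: [-0.7, 0.9, -0.2]
width: 0.0852
grasp_force: 0.0
```

```bash
python3 - <<'E'
from h import *
im,w=shot('w6')
a=cv2.resize(im[90:330,130:450],(800,600),interpolation=cv2.INTER_CUBIC);cv2.imwrite('pics/w6c.png',np.clip(a*1.5,0,255).astype('u1')[...,::-1])
print(proj(w,[(.586,-.383,.075),(.59,-.302,.067)]))
E
```

```text
13.3833 [ 0.57797654 -0.3818582   0.23456102] [[0.056, 0.998, -0.003], [0.998, -0.056, -0.0], [-0.0, -0.003, -1.0]] 0.08516120064734475
[[286.17052651 196.64498159]
 [286.02020205 115.87396122]]
```

View pics/w6c.png

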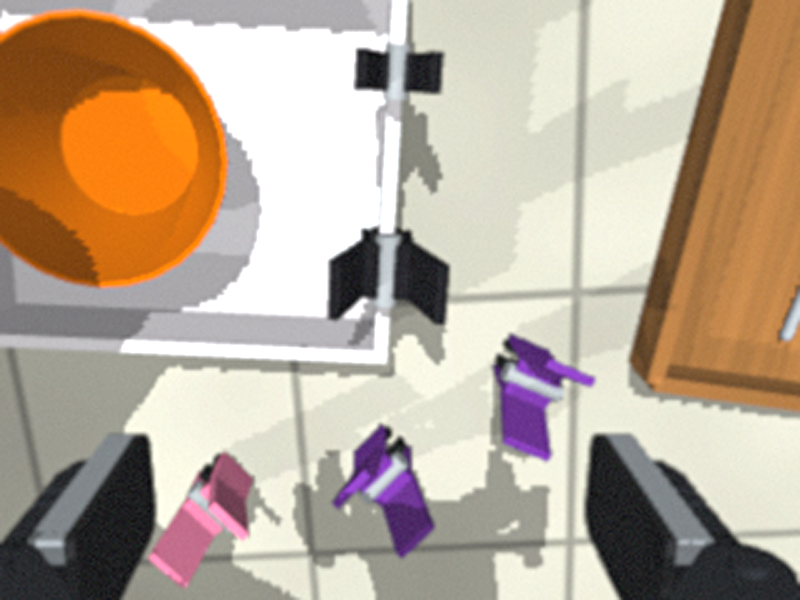

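The wrist view (enlarged ×2.5) shows the large black clip on the rim. Its pin runs (388,233) to (386,310), and its handle tops are at x≈330 and x≈447, y≈270..322. The small clip is at (398,72) and the purple and pink ones are on the bench.

```bash
python3 - <<'E'
from h import *
w=dict(np.load('pics/w6.npz'));f=lambda p:np.array(p)*.4-.3+[130,90]
def show(n,p,z):
    X=onz(w,f(p),z);print(n,X.round(4).tolist(),'len',np.linalg.norm(X[0]-X[-1]).round(4),'tool mm',(totool(X).mean(0)*1000).round(1))
    return X
H=show('handles LR',[(330,275),(330,320),(447.5,267),(445.5,323)],.111)
print('mid',H.mean(0), [np.linalg.norm(H[0]-H[1]),np.linalg.norm(H[2]-H[3])],'L-R',H[2:].mean(0)-H[:2].mean(0))
P=show('pin',[(388,233),(386,310)],.077)
W=show('wall mid',[(400,0),(390,170)],.055);d=W[0]-W[1];print('wall yaw',np.degrees(np.arctan2(-d[0],d[1])),'ext to pin',W[1]+d/d[1]*(P[:,1].mean()-W[1,1]))
E
```

```text
handles LR [[0.5626, -0.3758, 0.111], [0.5613, -0.3934, 0.111], [0.6065, -0.3752, 0.111], [0.6051, -0.3971, 0.111]] len 0.0475 tool mm [ -4.8   6.5 124.4]
mid [ 0.58386446 -0.38538026  0.111     ] [np.float64(0.01764982602880921), np.float64(0.021903358514363928)] L-R [ 0.0438394  -0.00154385  0.        ]
pin [[0.5854, -0.3678, 0.077], [0.5829, -0.4011, 0.077]] len 0.0333 tool mm [ -3.8   6.8 158.4]
wall mid [[0.5953, -0.2769, 0.055], [0.5879, -0.3446, 0.055]] len 0.0681 tool mm [ 70.2  10.3 180.4]
wall yaw -6.226049405055674 ext to pin [ 0.58351356 -0.38445774  0.055     ]
```

Call:
{"op": "arm_command", "data": {
  "increments": [
    {"dx": -0.0054,"dy": 0.0083,"dz": 0,"wx": 0,"wy": 0,"wz": 0.01,"grip": 1},
    {"dx": 0,"dy": 0,"dz": 0.03,"wx": 0,"wy": 0,"wz": 0,"grip": 1},
    {"dx": 0,"dy": 0,"dz": 0.035,"wx": 0,"wy": 0,"wz": 0,"grip": 1},
    {"dx": 0,"dy": 0,"dz": 0.035,"wx": 0,"wy": 0,"wz": 0,"grip": 1},
    {"dx": 0,"dy": 0,"dz": 0.025,"wx": 0,"wy": 0,"wz": 0,"grip": 1},
    {"dx": 0,"dy": 0,"dz": 0,"wx": 0,"wy": 0,"wz": 0,"grip": 1},
    {"dx": 0,"dy": 0,"dz": 0,"wx": 0,"wy": 0,"wz": 0,"grip": 1}
  ]
}}

```text
time_s: 14.02
ee_pos: [0.5841, -0.383, 0.1373]
tool_rot: [0.736, 0.677, -0.001, -0.001]
contact_force: [0.7, -0.2, 1.0]
width: 0.0856
grasp_force: 0.0
```

```bash
python3 - <<'E'
from h import *
im,w=shot('w7')
print((totool([.584,-.3847,.080])/.8).round(4))
dk=(im.max(2)<40).astype('u1')
p=proj(w,[(.584,-.3847,.075),(.562,-.383,.111),(.606,-.386,.111),(.584,-.3847,.09)]);print(p.round(1))
g=im.astype(int)
for v in range(int(p[1,1])-16,int(p[1,1])+17,8):
    r=g[v].max(1); d=np.flatnonzero(r[150:420]<38)+150
    runs=np.split(d,np.flatnonzero(np.diff(d)>1)+1); print(v,[(int(q[0]),int(q[-1])) for q in runs if len(q)>2])
E
```

```text
14.0167 [ 0.58414592 -0.3829925   0.13725436] [[0.083, 0.997, -0.003], [0.997, -0.083, -0.0], [-0.001, -0.002, -1.0]] 0.08558821632224302
[-0.0007 -0.0015  0.0739]
[[278.5 229.2]
 [243.1 249.2]
 [313.9 248.2]
 [278.5 236.6]]
233 [(244, 272), (284, 314)]
241 [(244, 272), (284, 313)]
249 [(244, 259), (296, 312)]
257 [(244, 253), (302, 312)]
265 [(184, 188), (340, 347), (367, 371)]
```

Call:
{"op": "arm_command", "data": {
  "increments": [
    {"dx": -0.001,"dy": -0.001,"dz": 0.02,"wx": 0,"wy": 0,"wz": 0,"grip": 1},
    {"dx": 0,"dy": 0,"dz": 0.03,"wx": 0,"wy": 0,"wz": 0,"grip": 1},
    {"dx": 0,"dy": 0,"dz": 0.023,"wx": 0,"wy": 0,"wz": 0,"grip": 1},
    {"dx": 0,"dy": 0,"dz": 0,"wx": 0,"wy": 0,"wz": 0,"grip": 1},
    {"dx": 0,"dy": 0,"dz": 0,"wx": 0,"wy": 0,"wz": 0,"grip": 0},
    {"dx": 0,"dy": 0,"dz": 0,"wx": 0,"wy": 0,"wz": 0,"grip": -1},
    {"dx": 0,"dy": 0,"dz": 0,"wx": 0,"wy": 0,"wz": 0,"grip": -1},
    {"dx": 0,"dy": 0,"dz": 0,"wx": 0,"wy": 0,"wz": 0,"grip": -1}
  ]
}}

```text
time_s: 14.73
ee_pos: [0.5851, -0.3867, 0.0819]
tool_rot: [0.736, 0.677, -0.001, 0.003]
contact_force: [0.9, -0.2, -0.1]
width: 0.0389
grasp_force: 6.5
```

Call:
{"op": "arm_command", "data": {
  "increments": [
    {"dx": 0,"dy": 0,"dz": 0,"wx": 0,"wy": 0,"wz": 0,"grip": -1},
    {"dx": 0,"dy": 0,"dz": 0,"wx": 0,"wy": 0,"wz": 0,"grip": -1},
    {"dx": 0,"dy": 0,"dz": 0,"wx": 0,"wy": 0,"wz": 0,"grip": -1},
    {"dx": 0,"dy": 0,"dz": 0,"wx": 0,"wy": 0,"wz": 0,"grip": -1}
  ]
}}

```text
time_s: 15.07
ee_pos: [0.5841, -0.386, 0.0799]
tool_rot: [0.736, 0.676, -0.001, 0.001]
contact_force: [-0.4, -0.7, -1.6]
width: 0.0242
grasp_force: 63.2
```

Call:
{"op": "arm_command", "data": {
  "increments": [
    {"dx": 0,"dy": 0,"dz": -0.01,"wx": 0,"wy": 0,"wz": 0,"grip": -1},
    {"dx": 0,"dy": 0,"dz": -0.03,"wx": 0,"wy": 0,"wz": 0,"grip": -1},
    {"dx": 0,"dy": 0,"dz": -0.045,"wx": 0,"wy": 0,"wz": 0,"grip": -1},
    {"dx": 0,"dy": 0,"dz": -0.045,"wx": 0,"wy": 0,"wz": 0,"grip": -1},
    {"dx": 0,"dy": 0,"dz": -0.045,"wx": 0,"wy": 0,"wz": 0,"grip": -1},
    {"dx": 0,"dy": 0,"dz": -0.045,"wx": 0,"wy": 0,"wz": 0,"grip": -1},
    {"dx": 0,"dy": 0,"dz": -0.03,"wx": 0,"wy": 0,"wz": -0.015,"grip": -1},
    {"dx": 0,"dy": 0,"dz": 0,"wx": 0,"wy": 0,"wz": -0.015,"grip": -1}
  ]
}}

```text
time_s: 15.73
ee_pos: [0.5861, -0.387, 0.2881]
tool_rot: [0.703, 0.711, -0.0, 0.007]
contact_force: [-0.2, 0.0, -0.7]
width: 0.0239
grasp_force: 63.2
```

```bash
python3 - <<'E'
from h import *
togoal([0.0,-.055,.28])
for n in ['top','side']:
    c=cam(n);im=robot.camera(n);np.save(f'pics/{n}8.npy',im)
    s=robot.sense();T=Ro.from_quat(s['tool_rot']).as_matrix()
    print(n,'pred pin, jaw tip',proj(c,[s['ee_pos']+T@np.array([0,0,.005]),s['ee_pos']+T@np.array([0,0,.039]),s['ee_pos']]).round(1).tolist())
im=np.load('pics/side8.npy')
s=robot.sense();T=Ro.from_quat(s['tool_rot']).as_matrix();c=cam('side')
for k in range(-12,64,3):
    q=proj(c,s['ee_pos']+T@np.array([0,0,k/1000.]))[0]; u,v=np.rint(q).astype(int); print(k,(u,v),im[v,u-8:u+9].max(1).tolist())
E
```

```text
15.7333 pb now mm [  78.1 -356.6  247.2] goal [ 0.4995 -0.0862  0.2775] shares [ 0.3774 -0.104   0.0086] rot [-0.1639  0.0028  0.0018] F [-0.22618129  0.02248032 -0.65447054] w 0.023939533893313266
top pred pin, jaw tip [[435.9, 181.4], [431.7, 184.6], [436.6, 180.9]]
side pred pin, jaw tip [[423.0, 208.4], [419.0, 222.3], [423.6, 206.3]]
-12 (np.int64(425), np.int64(201)) [10, 24, 20, 16, 24, 14, 13, 21, 56, 72, 69, 57, 26, 13, 14, 17, 8]
-9 (np.int64(425), np.int64(202)) [26, 15, 18, 24, 14, 14, 18, 13, 67, 73, 72, 59, 28, 3, 9, 8, 6]
-6 (np.int64(424), np.int64(204)) [9, 20, 21, 29, 21, 11, 18, 9, 53, 75, 74, 70, 32, 10, 11, 12, 3]
-3 (np.int64(424), np.int64(205)) [11, 29, 22, 18, 22, 18, 20, 13, 53, 68, 72, 61, 28, 10, 15, 11, 27]
0 (np.int64(424), np.int64(206)) [38, 15, 13, 18, 18, 15, 16, 28, 67, 74, 73, 44, 17, 6, 3, 10, 70]
3 (np.int64(423), np.int64(208)) [8, 25, 56, 74, 48, 25, 12, 8, 52, 68, 73, 60, 29, 25, 18, 26, 13]
6 (np.int64(423), np.int64(209)) [3, 10, 9, 25, 54, 52, 38, 60, 74, 74, 66, 50, 30, 17, 22, 11, 20]
9 (np.int64(423), np.int64(210)) [19, 21, 8, 5, 6, 21,
[... 1223 characters left out ...]
10, 122, 128, 127, 126, 120]
48 (np.int64(418), np.int64(226)) [102, 84, 37, 14, 7, 10, 23, 11, 12, 2, 7, 112, 123, 124, 123, 123, 127]
51 (np.int64(418), np.int64(227)) [103, 110, 99, 60, 18, 9, 18, 1, 13, 10, 31, 94, 114, 119, 123, 124, 128]
54 (np.int64(417), np.int64(228)) [109, 105, 102, 108, 113, 96, 57, 16, 8, 19, 9, 101, 157, 125, 119, 121, 119]
57 (np.int64(417), np.int64(229)) [108, 107, 105, 104, 104, 112, 120, 84, 34, 9, 38, 64, 106, 151, 128, 92, 113]
60 (np.int64(417), np.int64(230)) [108, 109, 108, 105, 104, 102, 110, 112, 95, 71, 95, 106, 70, 87, 142, 168, 121]
63 (np.int64(416), np.int64(232)) [113, 115, 111, 109, 110, 110, 109, 101, 99, 107, 106, 107, 108, 106, 106, 71, 59]
```

```bash
python3 - <<'E'
from h import *
s=robot.sense();T=Ro.from_quat(s['tool_rot']).as_matrix();c=cam('side')
for pz in [.002,.005,.008,.011,.014]:
    q=proj(c,[s['ee_pos']+T@np.array(v) for v in [(-.0165,0,pz),(0,0,pz),(-.012,-.013,pz+.033),(-.012,.013,pz+.033)]]).round(1).tolist();print(pz,q)
im=np.load('pics/side8.npy').max(2)
for v in range(206,240,2): print(v,im[v,404:446].tolist())
E
```

```text
0.002 [[431.2, 211.4], [423.4, 207.1], [420.9, 226.9], [428.9, 220.9]]
0.005 [[430.9, 212.7], [423.0, 208.4], [420.5, 228.1], [428.5, 222.1]]
0.008 [[430.5, 214.0], [422.6, 209.6], [420.2, 229.3], [428.1, 223.3]]
0.011 [[430.1, 215.2], [422.3, 210.9], [419.8, 230.5], [427.8, 224.4]]
0.014 [[429.7, 216.5], [421.9, 212.1], [419.5, 231.6], [427.4, 225.6]]
206 [140, 145, 141, 143, 143, 145, 144, 142, 145, 99, 29, 36, 38, 15, 13, 18, 18, 15, 16, 28, 67, 74, 73, 44, 17, 6, 3, 10, 70, 93, 102, 96, 114, 136, 147, 136, 107, 106, 105, 107, 111, 110]
208 [143, 143, 140, 144, 141, 143, 140, 143, 148, 77, 7, 8, 25, 56, 74, 48, 25, 12, 8, 52, 68, 73, 60, 29, 25, 18, 26, 13, 40, 38, 35, 66, 99, 114, 112, 126, 141, 135, 128, 110, 111, 113]
210 [142, 142, 144, 142, 144, 140, 145, 148, 95, 28, 15, 19, 21, 8, 5, 6, 21, 53, 71, 74, 76, 46, 47, 38, 28, 14, 0, 31, 47, 43, 50, 52, 52, 56, 75, 100, 110, 111, 128, 141, 142, 146]
212 [143, 142, 141, 141, 141, 143, 147, 120, 59, 14, 13, 14, 8, 5, 15, 11, 20, 16, 6, 3, 7, 12, 8, 146, 150, 133, 80, 55, 44, 46, 56, 64, 61, 59, 64, 57, 58, 84, 105, 105, 118, 133]

[... 1835 characters left out ...]
1, 118, 125, 125, 120, 120, 122, 75, 59, 99, 156, 125, 120, 123, 115, 113]
234 [108, 110, 105, 107, 107, 105, 107, 113, 117, 107, 109, 114, 108, 101, 97, 106, 111, 106, 106, 104, 106, 109, 80, 56, 94, 150, 163, 121, 117, 123, 126, 123, 119, 122, 117, 118, 69, 74, 121, 150, 123, 117]
236 [90, 108, 109, 113, 106, 106, 105, 106, 109, 113, 115, 110, 110, 112, 109, 107, 105, 102, 102, 104, 106, 108, 106, 107, 107, 80, 52, 92, 151, 166, 127, 118, 119, 127, 124, 120, 120, 117, 123, 81, 95, 154]
238 [60, 54, 76, 102, 114, 109, 107, 102, 104, 106, 106, 111, 117, 111, 107, 109, 109, 108, 103, 100, 100, 103, 104, 105, 105, 101, 104, 118, 76, 65, 95, 154, 134, 113, 119, 122, 127, 122, 118, 118, 116, 79]
```

Call:
{"op": "arm_command", "data": {
  "increments": [
    {"dx": 0.025,"dy": -0.007,"dz": 0,"wx": 0,"wy": 0,"wz": 0,"grip": -1},
    {"dx": 0.04,"dy": -0.011,"dz": 0,"wx": 0,"wy": 0,"wz": 0,"grip": -1},
    {"dx": 0.04,"dy": -0.011,"dz": 0,"wx": 0,"wy": 0,"wz": 0,"grip": -1},
    {"dx": 0.04,"dy": -0.011,"dz": 0,"wx": 0,"wy": 0,"wz": 0,"grip": -1},
    {"dx": 0.04,"dy": -0.011,"dz": 0,"wx": 0,"wy": 0,"wz": 0,"grip": -1},
    {"dx": 0.04,"dy": -0.011,"dz": 0,"wx": 0,"wy": 0,"wz": 0,"grip": -1},
    {"dx": 0.04,"dy": -0.011,"dz": 0,"wx": 0,"wy": 0,"wz": 0,"grip": -1},
    {"dx": 0.04,"dy": -0.011,"dz": 0,"wx": 0,"wy": 0,"wz": 0,"grip": -1}
  ]
}}

```text
time_s: 16.5
ee_pos: [0.513, -0.1403, 0.278]
tool_rot: [0.704, 0.71, -0.001, -0.0]
contact_force: [-0.1, 0.9, 0.2]
width: 0.0242
grasp_force: 63.2
```

Call:
{"op": "arm_command", "data": {
  "increments": [
    {"dx": 0.04,"dy": -0.011,"dz": 0,"wx": 0,"wy": 0,"wz": 0,"grip": -1},
    {"dx": 0.03,"dy": -0.008,"dz": 0,"wx": -0.03,"wy": 0,"wz": 0,"grip": -1},
    {"dx": 0,"dy": 0,"dz": 0,"wx": -0.034,"wy": 0,"wz": 0,"grip": -1},
    {"dx": 0,"dy": 0,"dz": 0,"wx": -0.034,"wy": 0,"wz": 0,"grip": -1},
    {"dx": 0,"dy": 0,"dz": 0,"wx": -0.034,"wy": 0,"wz": 0,"grip": -1},
    {"dx": 0,"dy": 0,"dz": 0,"wx": -0.033,"wy": 0,"wz": 0,"grip": -1},
    {"dx": 0,"dy": 0,"dz": 0,"wx": 0,"wy": 0,"wz": 0,"grip": -1},
    {"dx": 0,"dy": 0,"dz": 0,"wx": 0,"wy": 0,"wz": 0,"grip": -1}
  ]
}}

```text
time_s: 17.17
ee_pos: [0.4962, -0.0856, 0.2772]
tool_rot: [0.681, 0.687, 0.18, 0.179]
contact_force: [1.5, -0.3, -0.1]
width: 0.0241
grasp_force: 63.1
```

```bash
python3 - <<'E'
from h import *
togoal([0.0002,-.055,.185]);s=robot.sense();print(s['width'],s['grasp_force'],s['q'])
E
```

```text
17.1667 pb now mm [ -3.  -54.3 281.4] goal [ 0.5472 -0.0858  0.1953] shares [-0.0007  0.0052  0.1204] rot [-0.0033  0.0004 -0.0002] F [ 1.52709818 -0.25095163 -0.09665303] w 0.024077211091447368
0.024077211091447368 63.14981460571289 [-0.45128379 -0.14117968 -0.73439444  0.50955134  0.21854979  1.16405989]
```

Call:
{"op": "arm_command", "data": {
  "increments": [
    {"dx": -0.0007,"dy": 0.005,"dz": 0.01,"wx": -0.003,"wy": 0,"wz": 0,"grip": -1},
    {"dx": 0,"dy": 0,"dz": 0.025,"wx": 0,"wy": 0,"wz": 0,"grip": -1},
    {"dx": 0,"dy": 0,"dz": 0.025,"wx": 0,"wy": 0,"wz": 0,"grip": -1},
    {"dx": 0,"dy": 0,"dz": 0.025,"wx": 0,"wy": 0,"wz": 0,"grip": -1},
    {"dx": 0,"dy": 0,"dz": 0.025,"wx": 0,"wy": 0,"wz": 0,"grip": -1},
    {"dx": 0,"dy": 0,"dz": 0.01,"wx": 0,"wy": 0,"wz": 0,"grip": -1},
    {"dx": 0,"dy": 0,"dz": 0,"wx": 0,"wy": 0,"wz": 0,"grip": -1},
    {"dx": 0,"dy": 0,"dz": 0,"wx": 0,"wy": 0,"wz": 0,"grip": -1}
  ]
}}

```text
time_s: 17.83
ee_pos: [0.5517, -0.0867, 0.1982]
tool_rot: [0.679, 0.686, 0.184, 0.184]
contact_force: [-0.5, -0.1, -0.2]
width: 0.0242
grasp_force: 63.2
```

```bash
python3 - <<'E'
from h import *
togoal([0.0002,-.055,.130])
w=cam('wrist');im=robot.camera('wrist');np.savez('pics/w9.npz',im=im,**w)
E5=[BO+RB@np.array([x,y,.11]) for x,y in ((.003,.075),(0.003,-.02))];p=proj(w,E5);print(p.round(1))
g=im.astype(int)
for f in np.linspace(.05,.95,6):
    u,v=np.rint(p[0]*(1-f)+p[1]*f).astype(int); print(v,u,g[v,u-9:u+10].min(1).tolist())
E
```

```text
17.8333 pb now mm [  5.5 -56.  185.2] goal [ 0.5747 -0.0856  0.1477] shares [ 0.0013 -0.0068  0.069 ] rot [0.0009 0.0005 0.0006] F [-0.45513189 -0.12082316 -0.21301241] w 0.024208056491230614
[[274.4  29.3]
 [274.8 175.3]]
37 274 [87, 87, 85, 86, 78, 97, 157, 190, 194, 191, 191, 192, 193, 187, 163, 145, 143, 144, 144]
63 275 [84, 85, 85, 75, 97, 159, 189, 194, 194, 193, 193, 196, 185, 129, 78, 66, 69, 74, 70]
89 275 [81, 83, 83, 77, 97, 160, 191, 195, 194, 194, 196, 197, 185, 119, 62, 64, 71, 55, 51]
115 275 [56, 60, 57, 56, 96, 163, 192, 197, 194, 194, 197, 195, 184, 119, 62, 58, 64, 51, 44]
142 275 [57, 58, 56, 57, 99, 167, 193, 196, 194, 195, 197, 191, 157, 89, 44, 38, 44, 46, 43]
168 275 [50, 58, 58, 60, 103, 169, 193, 198, 195, 197, 198, 190, 131, 61, 42, 64, 56, 48, 41]
```

Call:
{"op": "arm_command", "data": {
  "increments": [
    {"dx": 0.001,"dy": -0.0066,"dz": 0,"wx": 0.001,"wy": 0,"wz": 0,"grip": -1},
    {"dx": 0,"dy": 0,"dz": 0.01,"wx": 0,"wy": 0,"wz": 0,"grip": -1},
    {"dx": 0,"dy": 0,"dz": 0.01,"wx": 0,"wy": 0,"wz": 0,"grip": -1},
    {"dx": 0,"dy": 0,"dz": 0.01,"wx": 0,"wy": 0,"wz": 0,"grip": -1},
    {"dx": 0,"dy": 0,"dz": 0,"wx": 0,"wy": 0,"wz": 0,"grip": -1},
    {"dx": 0,"dy": 0,"dz": 0,"wx": 0,"wy": 0,"wz": 0,"grip": -1}
  ]
}}

```text
time_s: 18.38
ee_pos: [0.5578, -0.0855, 0.1737]
tool_rot: [0.68, 0.686, 0.183, 0.183]
contact_force: [0.3, -0.6, -0.4]
width: 0.0245
grasp_force: 63.2
```

```bash
python3 - <<'E'
from h import *
togoal([0.0002,-.055,.130])
E
```

```text
18.3833 pb now mm [ -1.4 -54.8 161. ] goal [ 0.5747 -0.0856  0.1477] shares [-0.0002  0.002   0.0388] rot [-0.0001  0.0005  0.0006] F [ 0.28348642 -0.63678736 -0.40769423] w 0.024452138060212462
```

Call:
{"op": "arm_command", "data": {
  "increments": [
    {"dx": 0,"dy": 0.002,"dz": 0,"wx": 0,"wy": 0,"wz": 0,"grip": -1},
    {"dx": 0,"dy": 0,"dz": 0.006,"wx": 0,"wy": 0,"wz": 0,"grip": -1},
    {"dx": 0,"dy": 0,"dz": 0.006,"wx": 0,"wy": 0,"wz": 0,"grip": -1},
    {"dx": 0,"dy": 0,"dz": 0.006,"wx": 0,"wy": 0,"wz": 0,"grip": -1},
    {"dx": 0,"dy": 0,"dz": 0,"wx": 0,"wy": 0,"wz": 0,"grip": -1}
  ]
}}

```text
time_s: 18.8
ee_pos: [0.5666, -0.0855, 0.1619]
tool_rot: [0.68, 0.686, 0.183, 0.183]
contact_force: [0.1, -0.1, -0.4]
width: 0.0243
grasp_force: 63.2
```

```bash
python3 - <<'E'
from h import *
togoal([0.0002,-.055,.130])
E
```

```text
18.8 pb now mm [  0.3 -54.9 146.3] goal [ 0.5747 -0.0856  0.1477] shares [-0.0001 -0.0001  0.0204] rot [-0.      0.0005  0.0006] F [ 0.07718097 -0.06770876 -0.41877751] w 0.024322577971617302
```

Jaws are entering over the edge with no contact. I continue down.

Call:
{"op": "arm_command", "data": {
  "increments": [
    {"dx": 0,"dy": 0,"dz": 0.006,"wx": 0,"wy": 0,"wz": 0,"grip": -1},
    {"dx": 0,"dy": 0,"dz": 0.006,"wx": 0,"wy": 0,"wz": 0,"grip": -1},
    {"dx": 0,"dy": 0,"dz": 0.005,"wx": 0,"wy": 0,"wz": 0,"grip": -1},
    {"dx": 0,"dy": 0,"dz": 0.003,"wx": 0,"wy": 0,"wz": 0,"grip": -1},
    {"dx": 0,"dy": 0,"dz": 0,"wx": 0,"wy": 0,"wz": 0,"grip": -1},
    {"dx": 0,"dy": 0,"dz": 0,"wx": 0,"wy": 0,"wz": 0,"grip": -1}
  ]
}}

```text
time_s: 19.3
ee_pos: [0.5746, -0.0855, 0.1488]
tool_rot: [0.679, 0.686, 0.183, 0.183]
contact_force: [-0.3, -0.3, -1.0]
width: 0.024
grasp_force: 63.2
```

```bash
python3 - <<'E'
from h import *
togoal([0.0002,-.055,.130])
c=cam('side');im=robot.camera('side');np.save('pics/s10.npy',im)
print(proj(c,[BO+RB@np.array(v) for v in [(0,-.067,.122),(0.012,-.067,.089),(-.012,-.067,.089),(0,-.067,.11)]]).round(1).tolist())
m=im.max(2)
for v in range(184,212,2): print(v,m[v,294:330].tolist())
E
```

```text
19.3 pb now mm [  0.7 -55.  131. ] goal [ 0.5747 -0.0856  0.1477] shares [-0.     -0.0007  0.0012] rot [0.0002 0.0006 0.0006] F [-0.26168356 -0.27212072 -1.03294227] w 0.023985446816554252
[[310.1, 195.7], [317.2, 198.6], [311.2, 205.5], [311.6, 198.0]]
184 [22, 11, 17, 0, 72, 137, 136, 134, 134, 67, 1, 12, 17, 13, 9, 36, 65, 71, 32, 100, 137, 143, 142, 141, 142, 142, 140, 139, 140, 138, 142, 127, 119, 104, 96, 110]
186 [6, 25, 11, 20, 65, 140, 140, 130, 133, 139, 91, 30, 2, 17, 12, 10, 8, 58, 67, 122, 133, 126, 139, 144, 141, 138, 144, 142, 136, 125, 100, 103, 121, 130, 131, 129]
188 [16, 17, 13, 2, 17, 45, 129, 154, 142, 139, 138, 74, 17, 7, 0, 9, 9, 14, 76, 127, 130, 129, 132, 129, 124, 113, 105, 117, 130, 134, 129, 132, 132, 130, 129, 130]
190 [23, 16, 20, 7, 12, 29, 41, 21, 59, 134, 98, 34, 9, 8, 12, 19, 6, 0, 62, 125, 132, 119, 103, 103, 115, 133, 135, 132, 145, 135, 126, 134, 130, 134, 129, 132]
192 [18, 2, 11, 12, 16, 52, 69, 72, 30, 2, 41, 128, 86, 32, 11, 14, 6, 13, 8, 49, 113, 131, 135, 138, 129, 133, 133, 131, 128, 129, 130, 132, 129, 132, 130, 132]
194 [76, 49, 16, 20, 2
[... 702 characters left out ...]
69, 91, 90, 105, 132, 134, 133, 132, 133, 132, 134, 133, 135, 133, 132]
204 [86, 83, 82, 83, 82, 78, 70, 63, 61, 82, 78, 41, 18, 14, 7, 17, 5, 44, 59, 59, 71, 75, 71, 93, 94, 106, 130, 135, 136, 136, 135, 138, 137, 134, 136, 137]
206 [91, 84, 86, 84, 78, 87, 81, 88, 72, 68, 64, 72, 88, 79, 51, 35, 18, 42, 50, 52, 64, 64, 75, 77, 84, 93, 102, 132, 137, 133, 136, 138, 134, 139, 133, 135]
208 [90, 86, 89, 88, 87, 85, 86, 82, 82, 84, 82, 76, 67, 61, 63, 85, 95, 101, 73, 55, 62, 60, 62, 75, 74, 58, 89, 96, 139, 156, 142, 134, 136, 136, 136, 135]
210 [90, 91, 90, 93, 95, 88, 90, 85, 85, 86, 84, 84, 86, 86, 75, 60, 63, 73, 94, 86, 63, 59, 63, 61, 74, 78, 75, 87, 93, 73, 93, 129, 144, 135, 137, 135]
```

Call:
{"op": "arm_command", "data": {
  "increments": [
    {"dx": 0,"dy": -0.0006,"dz": 0.0012,"wx": 0,"wy": 0,"wz": 0,"grip": -1},
    {"dx": 0,"dy": 0,"dz": 0,"wx": 0,"wy": 0,"wz": 0,"grip": -0.4},
    {"dx": 0,"dy": 0,"dz": 0,"wx": 0,"wy": 0,"wz": 0,"grip": -0.2},
    {"dx": 0,"dy": 0,"dz": 0,"wx": 0,"wy": 0,"wz": 0,"grip": 0},
    {"dx": 0,"dy": 0,"dz": 0,"wx": 0,"wy": 0,"wz": 0,"grip": 0.3},
    {"dx": 0,"dy": 0,"dz": 0,"wx": 0,"wy": 0,"wz": 0,"grip": 1},
    {"dx": 0,"dy": 0,"dz": 0,"wx": 0,"wy": 0,"wz": 0,"grip": 1},
    {"dx": 0,"dy": 0,"dz": 0,"wx": 0,"wy": 0,"wz": 0,"grip": 1}
  ]
}}

```text
time_s: 20.02
ee_pos: [0.5748, -0.0856, 0.1481]
tool_rot: [0.679, 0.686, 0.183, 0.184]
contact_force: [-0.1, 0.1, -0.5]
width: 0.0853
grasp_force: 0.0
```

Call:
{"op": "arm_command", "data": {
  "increments": [
    {"dx": 0,"dy": 0,"dz": -0.015,"wx": 0,"wy": 0,"wz": 0,"grip": 1},
    {"dx": 0,"dy": 0,"dz": -0.03,"wx": 0,"wy": 0,"wz": 0,"grip": 1},
    {"dx": 0,"dy": 0,"dz": -0.04,"wx": 0,"wy": 0,"wz": 0,"grip": 1},
    {"dx": 0,"dy": 0,"dz": -0.04,"wx": 0,"wy": 0,"wz": 0,"grip": 1},
    {"dx": 0,"dy": 0,"dz": -0.04,"wx": 0,"wy": 0,"wz": 0,"grip": 1},
    {"dx": -0.03,"dy": 0,"dz": -0.02,"wx": 0,"wy": 0,"wz": 0,"grip": 1},
    {"dx": -0.03,"dy": 0,"dz": 0,"wx": 0,"wy": 0,"wz": 0,"grip": 1},
    {"dx": 0,"dy": 0,"dz": 0,"wx": 0,"wy": 0,"wz": 0,"grip": 1}
  ]
}}

```text
time_s: 20.68
ee_pos: [0.5021, -0.1378, 0.2788]
tool_rot: [0.68, 0.685, 0.183, 0.187]
contact_force: [1.0, -1.1, -0.4]
width: 0.0854
grasp_force: 0.0
```

```bash
python3 - <<'E'
from h import *
togoal([0.0002,-.055,.130])
c=cam('side');im=robot.camera('side');w=cam('wrist');wi=robot.camera('wrist')
print(proj(c,[BO+RB@np.array(v) for v in [(0.003,-.075,.11),(0.003,.075,.11),(0,-.055,.122)]]).round(1).tolist())
p=proj(w,[BO+RB@np.array(v) for v in [(0.003,-.075,.11),(0.003,.075,.11),(0,-.055,.122),(0,-.055,.158)]]).round(1);print(p.tolist())
a=cv2.resize(im[150:225,250:350],(400,300),interpolation=cv2.INTER_CUBIC)
u,v=p[2].astype(int);x0=min(max(u-90,0),380);y0=min(max(v-110,0),220)
b=cv2.resize(wi[y0:y0+200,x0:x0+180],(540,600),interpolation=cv2.INTER_CUBIC);print(x0,y0)
t=robot.camera('top');tb=cv2.resize(t[150:240,235:315],(260,300),interpolation=cv2.INTER_CUBIC);a=cv2.resize(a,(260,300))
cv2.imwrite('pics/f.png',np.clip(np.hstack([np.vstack([a,tb]),b])*1.4,0,255).astype('u1')[...,::-1])
E
```

```text
20.6833 pb now mm [   2.6 -106.6  280.1] goal [ 0.5747 -0.0856  0.1477] shares [ 0.0659 -0.0038  0.1871] rot [0.0016 0.0024 0.0002] F [ 1.04079595 -1.13477064 -0.41750842] w 0.08544471127753711
[[314.6, 198.6], [276.4, 173.1], [306.8, 193.5]]
[[279.3, 165.6], [279.3, -2.2], [276.4, 147.1], [276.3, 150.5]]
186 37
```

View pics/f.png

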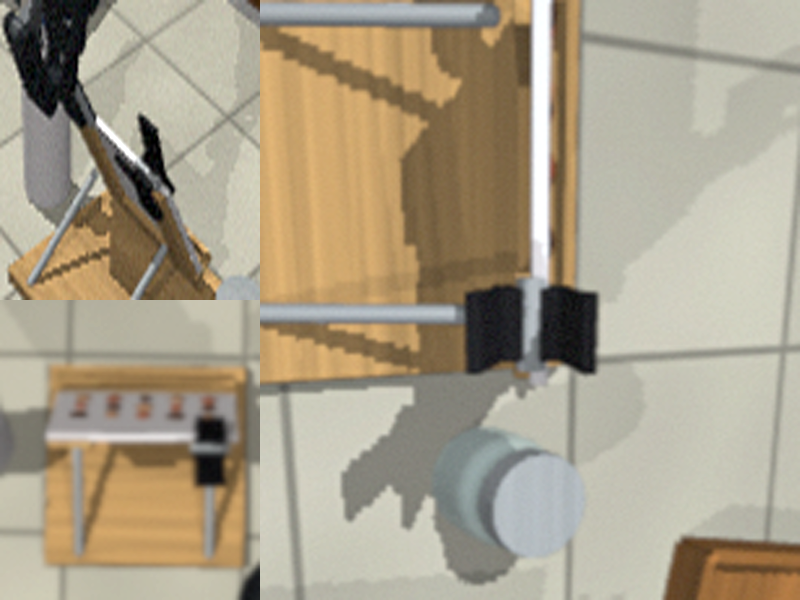

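The final pictures show the plate leaning on both uprights with its shells outward, and the clip straddling the plate edge and the −y upright. The jar, bottle and easel have not moved, and the gripper is clear of everything.

```bash
python3 -c "
from station import robot
print(robot.job_done())"
```

```text
the job is handed in; nothing more can be done
None
```

The tall plate stands centred on the easel's ledge with its shells outward, the large clip pinches its upper edge to the −y upright, and the job was handed in at about 21 s.

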